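# Bangle stretcher: three clicks and hold

### The job

Lift the brass bangle up off its post and lower it, without dropping it, over the closed jaws of the bangle stretcher until it lies flat on the steel shoulder; then let go of it. Next bring the stretcher's lever down by its red grip exactly three clicks, never on to a fourth, and finish still holding the lever down at the third click, because it springs back up as soon as it is let go and the metal has to stay under load. Do not work the lever before the bangle is seated, and leave the other bangles and tools where they are.

Things in the scene. Friction and masses are not known exactly. Their poses are not given: they have to be found in the camera images.
- brass_center (a point): Centre of the brass (yellow) bangle, half-way up on its axis z, which is upright. Plain round: 60 mm outside, 50 mm inside, 12 mm high, about 0.09 kg. Starts on any of the stand's three posts, flat on the collar, the post standing up through it. Take it from above across its outside (60 mm); the fingers fit down beside the collar.
- copper_center (a point): Centre of the copper (red-brown) bangle, same size, on another post of the stand. Stays where it is.
- silver_center (a point): Centre of the silver (white) bangle, same size, on another post of the stand. Stays where it is.
- stand: Fixed wooden stand: board 270 (its x) x 85 (its y) x 18 mm, origin under its centre. Three posts in a row along its x, 85 mm apart, the middle one at the origin: each a collar 56 mm in diameter, its top (which carries the bangle) 42 mm above the bench, then a post 28 mm in diameter up to 77 mm. Fingers that close along the stand's y clear the neighbours.
- seat (a point): Point on the upright mandrel's axis of the fixed bangle stretcher, level with its shoulder, 143 mm above the bench; z up, x along the lever's pivot axis. Shoulder 56 mm in diameter, 8 mm thick, on a 48 mm column 28 mm above the iron housing (100 x 130 mm, 107 mm tall, foot 160 x 220 mm). A seated bangle has its centre 6 mm above this point.
- jaws_top (a point): Point on the mandrel's axis at the top of the six steel jaws, 22 mm above the shoulder. Closed, they form a plug 45 mm in diameter with a 3.5 mm chamfer round its top; a 22 mm centre pin ends 8 mm higher. Each click of the lever moves the jaws about 1 mm outwards: they centre the bangle and bite it at the third click.
- pivot (a point): Point on the lever's pivot axis, in line with the middle of the grip, 75 mm above the bench. The axis is this point's x, the stretcher's x.
- grip (a point): Centre of the lever's red grip: a level round bar 24 mm thick, 74 mm long, parallel to the pivot axis and 200 mm from it, standing out from the end of the 13 mm steel arm on the side away from the housing (stretcher's -x). At rest about 204 mm above the bench, on the stretcher's -y side. Pinch it or press it down from above; it moves on a circle about the pivot axis.
- lever (a joint): Lever angle, rad: 0 at rest (arm 40 degrees above level), growing as the grip goes down (positive turn about the stretcher's x). A sprung roller on a toothed quadrant clicks into a notch every 0.15 rad (30 mm at the grip): 0.15, 0.30, 0.45, 0.60 ... It does not lock: a spring pushes the lever back up. Push at the grip: about 11 N to leave a notch, easing to 4 N as it drops into the next, then firm again.
- hammer: Chasing hammer lying on the bench, 260 mm long. Stays where it is.
- dapping_block: Steel dapping block, 60 mm cube. Stays where it is.
- punch: Loose ball punch lying on the bench, 84 mm long, 14 mm thick. Stays where it is.
- wax_block: Pale wax carving block, 100 x 60 x 30 mm. Stays where it is.
- jar: Small amber jar, 56 mm in diameter, 60 mm tall. Stays where it is.
Mind the look-alikes: they are no part of the job. What is meant by the part that bears brass_center is not green, and is the smaller of those in its own colour.

How it is judged:
By the outcome, as a careful person would: the job done as asked, in the order asked, and still so for the second after the job is handed in, while the arm keeps its last pose, push and grip.
It also fails if it takes over 67 s, if anything falls off the work surface, if the arm or the gripper's body presses on something with over 40 N, if the wrist force passes 120 N, or if a joint passes its speed limit or range.

### The arm

A 6-joint arm with a two-finger parallel gripper is mounted at the origin on the work surface. World frame = base frame: x ahead of the robot, y to its left, z up, the work surface at z = 0. Lengths are in m, angles in rad, forces in N, time in s.
With the tool pointing down it reaches from about 0.275 to 0.75 m from the base axis. Payload 10.2 kg.
Tool frame: the origin (TCP) lies on the centre line of the jaws, within the pads' length; the fingertips stand 17 mm ahead of it and the grasp point (between the pads) lies 2 mm behind it; y points along the fingers, x is the direction in which the jaws open and shut, and the axes are right-handed (so a half turn about y gives the same grasp; the last joint's range is limited). The gripper opens to 88 mm and grips with 3 to 60 N. Pads are 18 mm wide; open, the fingers measure 123 mm over their backs; the gripper's body (75 mm by 187 mm) begins 45 mm behind the grasp point.
Start: joints at [-1.502, 0.313, 1.498, -0, 1.331, -0.223], TCP at [0.151, -0.503, 0.216] pointing down, gripper open.
Joint ranges: [-2.94, 2.94], [-0.97, 2.17], [0.19, 2.56], [-1.23, 4.37], [0.02, 3.11], [-2.88, 2.88]. Speed limits (rad/s): [2.39, 2.39, 3.01, 3.14, 3.14, 3.14].

### API

Orientations are given as a 3x3 rotation matrix whose columns are the frame's x, y, z axes.
In Python, from bench import get_state, capture, finish_job gives the robot as it stands. The module is installed in compiled form; this text tells all that it offers.
- The arm moves only by the tool drive_tool, never from a script. Its argument "deltas" is one flat list of numbers, 5 for each row, row after row: the shift along the tool's x, y, z in m, then the turn about the tool's y in rad, then the gripper's target within -1 to 1 (fully open at 1, half-way at 0, shut at -1). A call has 1 to 12 rows; each row is the pose to reach, as a shift and turn from the pose commanded when the call began, along the tool's axes at that moment; what a row does not reach only later rows make up. A row lasts 1/10 s, in which the tool goes at most 50 mm and 8.59 degrees, less where a joint would pass 70% of its speed; a pose out of reach is approached as far as the arm can. A call with a gripper value outside its range is refused whole. The fingers move at their own pace and stop on an object; "newtons" is the grip in N (left out, the last holds). Time passes only in rows, so rows that repeat a pose let the fingers close. It gives the time, the measured TCP pose, the force and the opening at its end, in the units of the state.
- get_state(): the state, without advancing time (a new reading comes with each control period).
- capture(name): name is "side" or "top" or "wrist"; returns a dict with "image" (420x560x3 uint8, blue, green, red), "camera_matrix" (3x3 intrinsics, pixels), "xyz" and "orientation" of the camera in the world; the wrist camera has in their place "hand_eye" (4x4, takes a point from camera to tool coordinates, whose origin is the TCP and whose axes are the tool frame's). Camera axes: x right, y up, looking along -z (the intrinsics and any distortion apply to the point x, -y, -z); pixel columns grow to the right and rows downward; lengths in m; the calibration is good to about 2 mm. A picture is of the moment at which its call begins: read the wrist's pose just before it. There is no depth.
- finish_job(): hands the job in, once; it reports no verdict.
The state is a dict: "time_s": time; "joint_positions": joint angles; "joint_vel": joint speeds; "joint_efforts": joint torques, N m; "position": TCP position; "tcp_rot": TCP orientation; "force": force on the tool from outside, world axes, zero at the start; "ft_torque": the same for the moment, N m; "grip_width": finger opening in m.
Only numpy, scipy, OpenCV 4.12 (cv2) and the standard library are available. Lean on these libraries where they do the work, as an engineer would, in place of code of your own. Each camera call takes 0.05 s, during which the arm holds its last target.

## Working session

There is one attempt and no reset: what is moved stays moved. The work goes in short steps, Python scripts to look and compute and a tool call to move; the robot and the scene stay as the last step left them, time stands still between calls to the robot, and variables do not carry over. Pictures are saved under pics/ and viewed, and the job is handed in when it is done.

Besides the shell and the picture viewer there is one more tool, called after "Request:" as name(argument=value, ...), one argument or row to a line, values as JSON. drive_tool: Moves the arm, as the interface text tells. Its arguments: {"type":"object","properties":{"deltas":{"type":"array"},"newtons":{"type":"number"}},"required":["deltas"]}

```bash
mkdir -p pics; cat > h.py <<'E'
import numpy as np,cv2,pickle
from bench import get_state,capture
def shot(n,f):
    s=get_state(); c=capture(n); cv2.imwrite('pics/'+f+'.png',c['image']); c['state']=s
    pickle.dump(c,open('pics/'+f+'.pkl','wb')); return c
def load(f): return pickle.load(open('pics/'+f+'.pkl','rb'))
def campose(c):
    if 'hand_eye' in c:
        T=np.array(c['hand_eye']);R=np.array(c['state']['tcp_rot']).reshape(3,3)
        return np.array(c['state']['position'])+R@T[:3,3],R@T[:3,:3]
    return np.array(c['xyz']),np.array(c['orientation']).reshape(3,3)
def ray(c,u,v):
    o,R=campose(c);K=np.array(c['camera_matrix'])
    d=c.get('distortion',c.get('dist'))
    p=cv2.undistortPoints(np.array([[[u,v]]],float),K,None if d is None else np.array(d,float))[0,0]
    r=R@np.array([p[0],-p[1],-1]);return o,r/np.linalg.norm(r)
def plane(c,u,v,z):
    o,r=ray(c,u,v);return o+r*(z-o[2])/r[2]
def proj(c,P):
    o,R=campose(c);q=R.T@(np.array(P)-o);K=np.array(c['camera_matrix'])
    return K[0,0]*q[0]/-q[2]+K[0,2],K[1,1]*-q[1]/-q[2]+K[1,2]
def tri(rs):
    A=np.zeros((3,3));b=np.zeros(3)
    for o,r in rs:
        M=np.eye(3)-np.outer(r,r);A+=M;b+=M@o
    return np.linalg.solve(A,b)
E
python3 - <<'E'
from h import *
for n in('side','top','wrist'):
    c=shot(n,n+'0');print(n,[k for k in c]);print(c['camera_matrix']);print(*[np.round(x,3) for x in campose(c)])
print(get_state())
E
```

```text
side ['image', 'camera_matrix', 'xyz', 'orientation', 'state']
[[397.90092534   0.         283.30405235]
 [  0.         397.90092534 205.27425542]
 [  0.           0.           1.        ]]
[ 0.256 -1.04   0.744] [[ 0.941  0.184 -0.285]
 [-0.339  0.466 -0.818]
 [-0.018  0.866  0.5  ]]
top ['image', 'camera_matrix', 'xyz', 'orientation', 'state']
[[435.53609734   0.         283.88828289]
 [  0.         435.53609734 210.49381399]
 [  0.           0.           1.        ]]
[ 0.348 -0.012  1.562] [[ 0.003  0.985 -0.171]
 [-1.     0.005  0.009]
 [ 0.009  0.171  0.985]]
wrist ['image', 'camera_matrix', 'hand_eye', 'state']
[[338.73284967   0.         282.15251985]
 [  0.         338.73284967 209.46874698]
 [  0.           0.           1.        ]]
[ 0.219 -0.483  0.385] [[ 0.287  0.922  0.26 ]
 [-0.958  0.276  0.077]
 [-0.001 -0.271  0.963]]
{'time_s': 0.15, 'joint_positions': array([-1.50241097e+00,  3.13276687e-01,  1.49823279e+00,  8.15119553e-06,
        1.33098520e+00, -2.23402296e-01]), 'joint_vel': array([ 0.00213943, -0.00129708, -0.00048376, -0.00066048, -0.00106479,
       -0.00043984]), 'joint_efforts': array([ 6.16885045e-04, -4.02309823e+01, -2.52314615e+01,  6.93747494e-02,
        3.44557513e-02, -7.36558854e-05]), 'position': array([ 0.1509997 , -0.50261338,  0.21532667]), 'tcp_rot': array([[ 2.87662898e-01, -5.37379727e-05,  9.57731724e-01],
       [-9.57731323e-01,  9.00460015e-04,  2.87662828e-01],
       [-8.77857540e-04, -9.99999593e-01,  2.07562398e-04]]), 'force': array([-0.15433376,  0.79601939,  0.14880134]), 'ft_torque': array([0.0243793 , 0.01309944, 0.02723221]), 'grip_width': 0.08859586382953424}
```

View pics/side0.png

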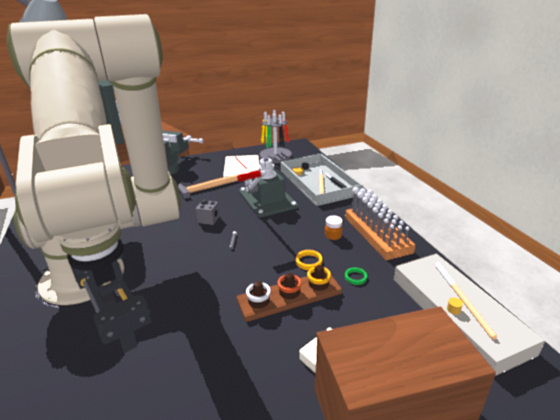

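View pics/top0.png

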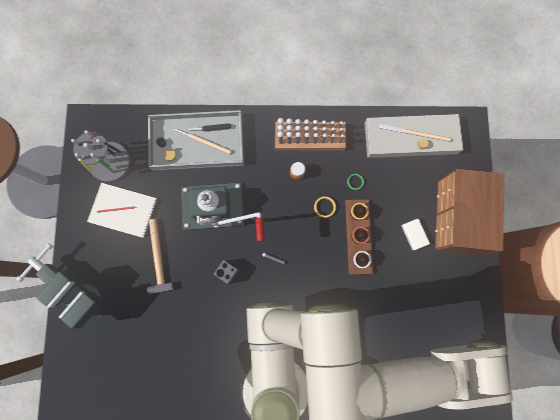

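View pics/wrist0.png

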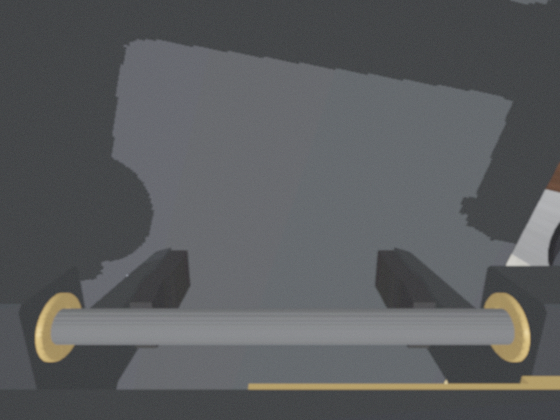

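The side and top views show two yellow rings. One lies loose on the bench at top (325,207) / side (309,260) and looks larger. The other is on a stand post at top (360,211) / side (319,276). There is also a green ring at top (356,181). I'll confirm with an enlarged crop and measure.

```bash
python3 - <<'E'
from h import *
t=load('top0');s=load('side0')
a=cv2.resize(t['image'][165:285,170:390],None,fx=3.6,fy=3.6,interpolation=cv2.INTER_CUBIC);cv2.imwrite('pics/crop1.png',a)
b=cv2.resize(s['image'][130:330,180:400],None,fx=3,fy=3,interpolation=cv2.INTER_CUBIC);cv2.imwrite('pics/crop2.png',b)
hsv=cv2.cvtColor(t['image'],cv2.COLOR_BGR2HSV)
m=((hsv[...,0]>18)&(hsv[...,0]<32)&(hsv[...,1]>140)&(hsv[...,2]>90)).astype(np.uint8)
n,l,st,ce=cv2.connectedComponentsWithStats(m)
for i in range(1,n):
    if st[i,4]>20:
        ys,xs=np.where(l==i);p=np.column_stack([xs,ys]).astype(np.float32)
        (c,r)=cv2.minEnclosingCircle(p);print(st[i],c,r,plane(t,*c,.048))
E
```

```text
(no output)
```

View pics/crop1.png

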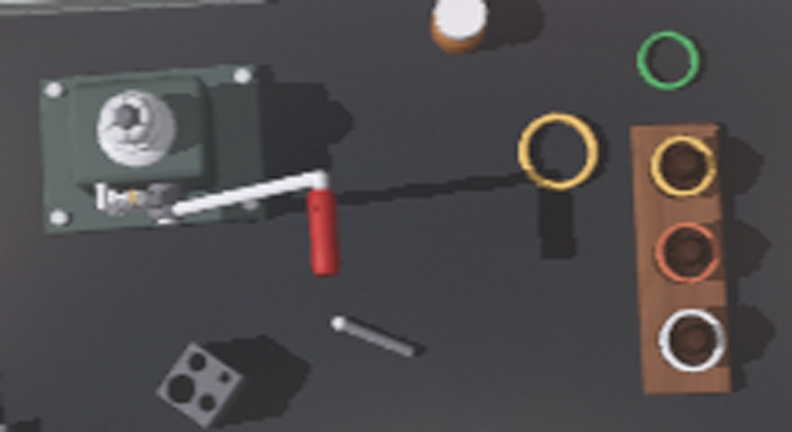

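View pics/crop2.png

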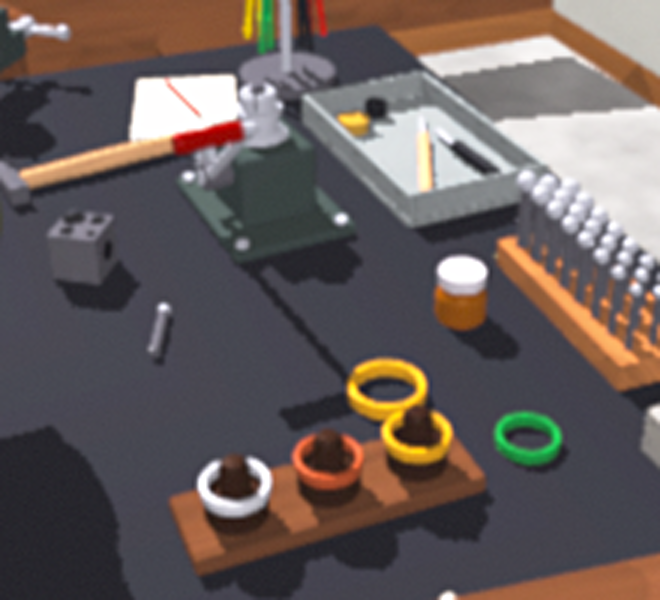

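The crops settle it: the brass bangle is the smaller yellow ring, on the stand post at crop1 (683,166). The loose yellow ring at crop1 (558,151) is larger, and the ring at (668,60) is green, so both are decoys. Next I'll measure positions.

```bash
python3 - <<'E'
from h import *
t=load('top0');s=load('side0')
def comps(c,lo,hi,S=90,V=80,roi=None):
    hsv=cv2.cvtColor(c['image'],cv2.COLOR_BGR2HSV)
    m=cv2.inRange(hsv,(lo,S,V),(hi,255,255))
    if roi: 
        z=np.zeros_like(m);z[roi[1]:roi[3],roi[0]:roi[2]]=255;m&=z
    n,l,st,ce=cv2.connectedComponentsWithStats(m,connectivity=8)
    for i in range(1,n):
        if st[i,4]>12:
            ys,xs=np.where(l==i);p=np.column_stack([xs,ys]).astype(np.float32)
            h=cv2.convexHull(p);e=cv2.fitEllipse(h) if len(h)>5 else None
            yield st[i],e
for st,e in comps(t,15,35,roi=(300,170,390,280)): print('top y',st,e,plane(t,*e[0],.05))
for st,e in comps(s,15,35,roi=(280,240,390,330)): print('side y',st,e,plane(s,*e[0],.05))
for st,e in comps(t,0,12,S=110,roi=(300,170,390,280)): print('top r',st,e and e[0])
for st,e in comps(t,0,180,S=0,V=150,roi=(340,245,376,275)): print('top w',st,e,plane(t,*e[0],.05))
for st,e in comps(t,170,180,S=120,V=60,roi=(240,200,280,260)): print('grip',st,e and e[0])
for st,e in comps(t,0,6,S=120,V=60,roi=(240,200,280,260)): print('grip',st,e and e[0])
for u,v in [(260,228.5),(258.7,214.5),(261,242)]: print(plane(t,u,v,.204))
# stretcher base corners foot bolts (crop coords)
for u,v in [(54,90),(242,75),(58,217)]: print('bolt',plane(t,170+u/3.6,165+v/3.6,.015))
for u,v in [(632,126),(716,124),(644,393),(730,390)]: print('stand',plane(t,170+u/3.6,165+v/3.6,.018))
print('col',plane(t,170+137/3.6,165+128/3.6,.143), plane(t,170+126/3.6,165+116/3.6,.173))
E
```

```text
top y [314 196  22  22 179] ((324.6063232421875, 206.6533966064453), (21.362075805664062, 22.16202735900879), 98.24472045898438) [ 0.62553601 -0.16875213  0.05      ]
top y [351 203  18  17 122] ((359.2893981933594, 210.71237182617188), (17.172470092773438, 17.901870727539062), 78.5334701538086) [ 0.61158487 -0.29108177  0.05      ]
side y [377 240  13  10  38] ((382.8638000488281, 243.97616577148438), (2.932241678237915, 16.21160125732422), 129.55686950683594) [ 0.84784721 -0.23075095  0.05      ]
side y [295 249  36  36 570] ((312.7801208496094, 266.44769287109375), (27.940933227539062, 41.74538040161133), 137.59471130371094) [ 0.61284414 -0.25257515  0.05      ]
top r [346 200  26  74 896] (358.6044006347656, 237.1924591064453)
top w [353 251  18  17  89] ((361.749267578125, 259.1000061035156), (17.45075225830078, 17.880775451660156), 144.0131378173828) [ 0.44156569 -0.29512309  0.05      ]
grip [255 218   9  23 150] (259.1343078613281, 228.56858825683594)
[0.52649732 0.05120315 0.204     ]
[0.57103398 0.05587299 0.204     ]
[0.48401117 0.04754049 0.204     ]
bolt [0.6908409  0.33369912 0.015     ]
bolt [0.70736553 0.14479112 0.015     ]
bolt [0.56175826 0.32429166 0.015     ]
stand [ 0.65626409 -0.24825313  0.018     ]
stand [ 0.65874999 -0.33290052  0.018     ]
stand [ 0.39064957 -0.25440775  0.018     ]
stand [ 0.39385041 -0.33860317  0.018     ]
col [0.62708243 0.22732932 0.143     ] [0.63216552 0.23254779 0.173     ]
```

Request:
drive_tool(
  deltas=[-0.04,0,0.05,0.07,1,-0.08,0,0.1,0.14,1,-0.12,0,0.15,0.2,1,-0.16,0,0.2,0.27,1,-0.148,0,0.25,0.27,1,-0.136,0,0.3,0.27,1,-0.12,0,0.35,0.27,1,-0.104,0,0.4,0.27,1,-0.088,0,0.44,0.27,1,-0.074,0,0.49,0.27,1,-0.074,0,0.49,0.27,1,-0.074,0,0.49,0.27,1],
)

```text
time_s: 1.35
position: [0.6023, -0.2899, 0.2126]
tcp_rot: [[0.025, -0.002, 1.0], [-1.0, 0.002, 0.025], [-0.002, -1.0, -0.002]]
force: [-0.6, -0.3, -0.8]
grip_width: 0.0882
```

```bash
python3 - <<'E'
from h import *
w=shot('wrist','w1');s=w['state'];print(s['time_s'],s['position'],np.round(s['tcp_rot'],3),s['force'])
E
```

```text
1.35 [ 0.60234899 -0.28991698  0.21257936] [[ 0.025 -0.002  1.   ]
 [-1.     0.002  0.025]
 [-0.002 -1.    -0.002]] [-0.63351154 -0.33478654 -0.79633862]
```

View pics/w1.png

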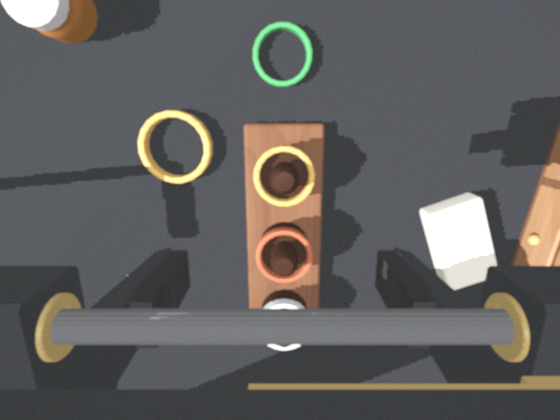

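The wrist picture shows the brass ring on the end post at (284,177), copper at (284,254), silver at (284,325), the large loose yellow ring at (176,147) and the green ring at (282,54).

```bash
python3 - <<'E'
from h import *
w=load('w1')
hsv=cv2.cvtColor(w['image'],cv2.COLOR_BGR2HSV)
print(hsv[177,254:262].tolist(), hsv[177,268].tolist())
for lo,hi,roi,nm in[((16,90,110),(35,255,255),(245,137,325,217),'brass'),((2,120,120),(14,255,255),(245,217,325,290),'copper'),((16,90,110),(35,255,255),(130,105,220,190),'big')]:
    m=np.zeros(hsv.shape[:2],np.uint8);x0,y0,x1,y1=roi
    m[y0:y1,x0:x1]=cv2.inRange(hsv[y0:y1,x0:x1],lo,hi)
    p=cv2.findNonZero(m);e=cv2.fitEllipse(cv2.convexHull(p));print(nm,e)
    for z in (.054,.048): 
        c=plane(w,*e[0],z);a=plane(w,e[0][0]-e[1][0]/2,e[0][1],z);print(z,c,np.linalg.norm(a-c)*2)
t=load('top0')
E
```

```text
[[30, 76, 255], [30, 63, 255], [30, 71, 255], [29, 89, 255], [22, 115, 255], [20, 132, 208], [16, 127, 129], [12, 96, 80]] [10, 95, 83]
brass ((283.6429443359375, 175.65768432617188), (62.03255081176758, 62.70708465576172), 88.35494995117188)
0.054 [ 0.61511876 -0.29098068  0.054     ] 0.06068328312871079
0.048 [ 0.61404815 -0.29102075  0.048     ] 0.06179412371511212
copper ((284.330078125, 253.16357421875), (55.26140594482422, 60.3949089050293), 173.86654663085938)
0.054 [ 0.53338098 -0.2937603   0.054     ] 0.05769698243356982
0.048 [ 0.53081411 -0.29385125  0.048     ] 0.05875315715740857
big ((174.6665802001953, 146.18515014648438), (72.66958618164062, 77.83808135986328), 127.09867858886719)
0.054 [ 0.64104301 -0.1861359   0.054     ] 0.06951687567413396
0.048 [ 0.64044695 -0.18425673  0.048     ] 0.07078941998876585
```

Request:
drive_tool(
  deltas=[0.001,0.04,0.012,0,1,0.001,0.08,0.012,0,1,0.001,0.11,0.012,0,1,0.001,0.13,0.012,0,1,0.001,0.145,0.012,0,1,0.001,0.155,0.012,0,1,0.001,0.16,0.012,0,1,0.001,0.16,0.012,0,1],
)

```text
time_s: 2.2
position: [0.6109, -0.2919, 0.0559]
tcp_rot: [[0.022, 0.0, 1.0], [-1.0, -0.0, 0.022], [0.0, -1.0, 0.0]]
force: [0.4, -0.1, -0.2]
grip_width: 0.0884
```

```bash
python3 - <<'E'
from h import *
w=shot('wrist','w2')
E
```

```text
(no output)
```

View pics/w2.png

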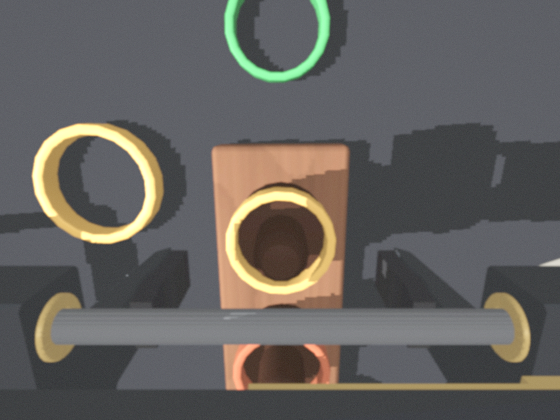

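```bash
python3 - <<'E'
from h import *
w=load('w2');print(w['state']['position'],get_state()['position'])
hsv=cv2.cvtColor(w['image'],cv2.COLOR_BGR2HSV)
m=np.zeros(hsv.shape[:2],np.uint8);x0,y0,x1,y1=(217,180,345,300)
m[y0:y1,x0:x1]=cv2.inRange(hsv[y0:y1,x0:x1],(17,50,110),(35,255,255))
e=cv2.fitEllipse(cv2.convexHull(cv2.findNonZero(m)));print(e)
for z in(.054,.048):
    c=plane(w,*e[0],z);print(c,np.linalg.norm(plane(w,e[0][0]-e[1][0]/2,e[0][1],z)-c)*2)
E
```

```text
[ 0.61093258 -0.29186222  0.05592273] [ 0.61119278 -0.2919691   0.05643857]
((280.2340393066406, 240.31884765625), (108.1992416381836, 110.137939453125), 88.20636749267578)
[ 0.61640064 -0.29094925  0.054     ] 0.05831753346933062
[ 0.61410612 -0.29096144  0.048     ] 0.06036092652492727
```

Request:
drive_tool(
  deltas=[-0.001,0.006,0.004,0,1,-0.001,0.01,0.004,0,1,-0.001,0.01,0.004,0,0.3,-0.001,0.01,0.004,0,0,-0.001,0.01,0.004,0,-0.3,-0.001,0.01,0.004,0,-1,-0.001,0.01,0.004,0,-1,-0.001,0.01,0.004,0,-1,-0.001,0.01,0.004,0,-1,-0.001,0.01,0.004,0,-1],
  newtons=25,
)

```text
time_s: 3.25
position: [0.615, -0.2908, 0.0457]
tcp_rot: [[0.022, 0.0, 1.0], [-1.0, -0.0, 0.022], [0.0, -1.0, 0.0]]
force: [-0.0, -4.2, -1.1]
grip_width: 0.0262
```

```bash
python3 - <<'E'
from h import *
w=shot('wrist','w3');print(w['state']['grip_width'],w['state']['force'])
s=shot('side','s3')
cv2.imwrite('pics/s3c.png',cv2.resize(s['image'][200:340,200:400],None,fx=4,fy=4,interpolation=cv2.INTER_CUBIC))
E
```

```text
0.026247915651283347 [-0.04168157 -4.2482056  -1.11850311]
```

View pics/w3.png

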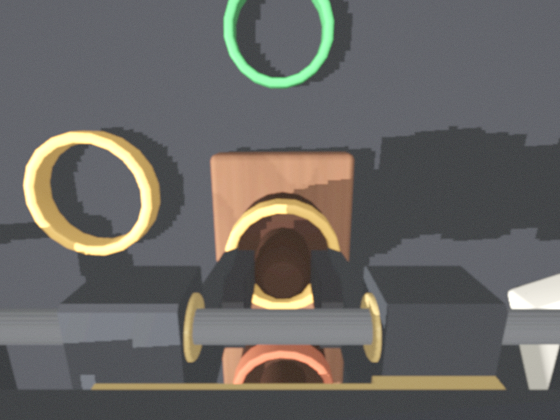

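View pics/s3c.png

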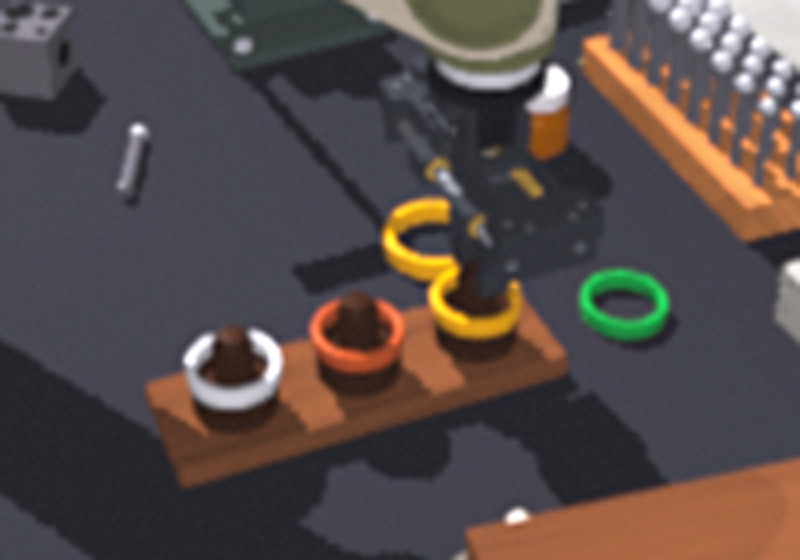

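```bash
python3 - <<'E'
from h import *
for f,hw in(('w2',.0442),('w3',.0131)):
    w=load(f);p=np.array(w['state']['position']);R=np.array(w['state']['tcp_rot']).reshape(3,3)
    print(f,np.round(w['hand_eye'],4).tolist())
    for yy in(-.02,0,.017):
        for zz in (-.009,.009): print(yy,zz,[np.round(proj(w,p+R@np.array([sx*hw,yy,zz])),0) for sx in(-1,1)])
a=cv2.resize(load('w3')['image'][190:330,190:380],None,fx=4,fy=4,interpolation=cv2.INTER_CUBIC);cv2.imwrite('pics/w3c.png',a)
E
```

```text
w2 [[1.0, 0.0007, 0.0003, 0.0003], [0.0001, 0.2711, -0.9626, -0.1693], [-0.0007, 0.9625, 0.2711, 0.071], [0.0, 0.0, 0.0, 1.0]]
-0.02 -0.009 [array([191., 284.]), array([372., 284.])]
-0.02 0.009 [array([188., 250.]), array([375., 250.])]
0 -0.009 [array([201., 267.]), array([363., 266.])]
0 0.009 [array([198., 235.]), array([365., 235.])]
0.017 -0.009 [array([207., 254.]), array([356., 254.])]
0.017 0.009 [array([205., 225.]), array([358., 225.])]
w3 [[1.0, 0.0007, 0.0003, 0.0003], [0.0001, 0.2711, -0.9626, -0.1693], [-0.0007, 0.9625, 0.2711, 0.071], [0.0, 0.0, 0.0, 1.0]]
-0.02 -0.009 [array([255., 284.]), array([309., 284.])]
-0.02 0.009 [array([254., 250.]), array([309., 250.])]
0 -0.009 [array([258., 267.]), array([306., 266.])]
0 0.009 [array([257., 235.]), array([306., 235.])]
0.017 -0.009 [array([260., 254.]), array([304., 254.])]
0.017 0.009 [array([259., 225.]), array([304., 225.])]
```

View pics/w3c.png

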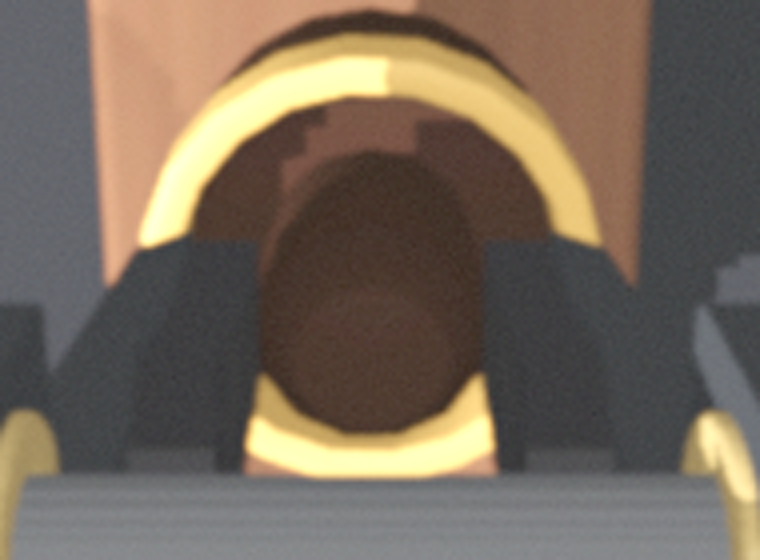

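The picture shows the fingertips at row ≈250, closed on the post above the ring (ring centre about (283,255)). By the camera geometry the tips sit about 20 mm above the TCP, not 17 mm below it as stated. I'll open, go lower in small steps while watching the force, and look again.

Request:
drive_tool(
  deltas=[0,0,0,0,1,0,0,0,0,1,0,0,0,0,1,0,0,0,0,1,0,0,0,0,1,0,0,0,0,1,0,0.005,0,0,1,0,0.01,0,0,1,0,0.01,0,0,1],
)

```text
time_s: 4.25
position: [0.6145, -0.2903, 0.0345]
tcp_rot: [[0.022, -0.002, 1.0], [-1.0, 0.001, 0.022], [-0.001, -1.0, -0.002]]
force: [0.2, 0.4, 0.8]
grip_width: 0.0882
```

```bash
python3 - <<'E'
from h import *
w=shot('wrist','w4');print(w['state']['grip_width'],w['state']['position'],w['state']['force'])
s=shot('side','s4')
cv2.imwrite('pics/s4c.png',cv2.resize(s['image'][200:340,220:420],None,fx=4,fy=4,interpolation=cv2.INTER_CUBIC))
E
```

```text
0.08822348439409665 [ 0.61452941 -0.29030898  0.03449592] [0.17013031 0.42999363 0.77008813]
```

View pics/w4.png

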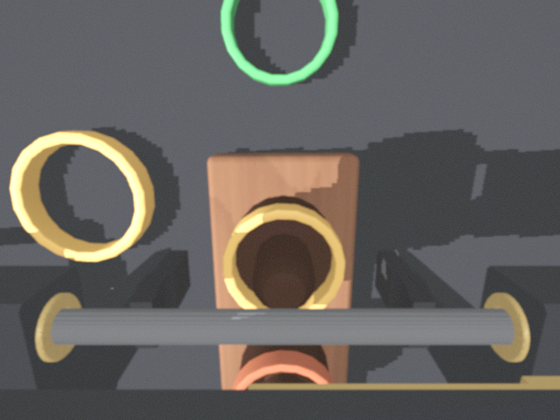

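View pics/s4c.png

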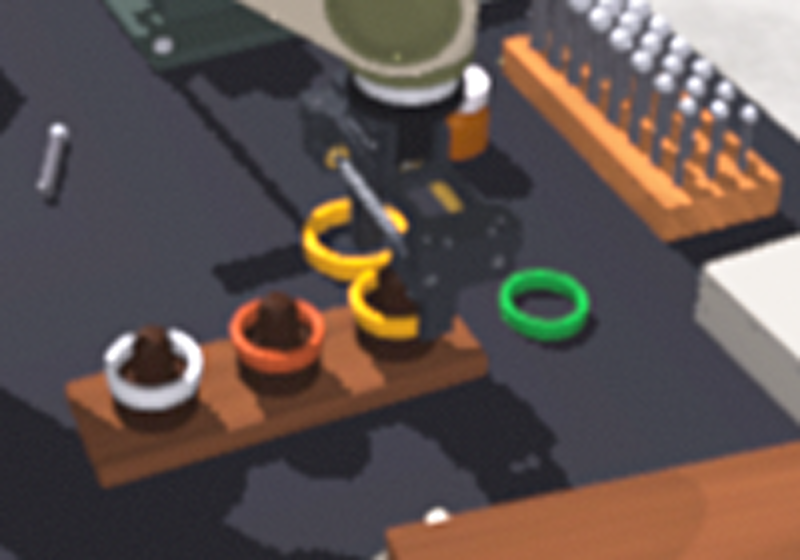

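```bash
python3 - <<'E'
from h import *
s=load('s4')
o,r=ray(s,328,284.5)
for y in(-.334,-.342,-.35): print(y,o+r*(y-o[1])/r[1])
w=load('w4');p=np.array(w['state']['position']);R=np.array(w['state']['tcp_rot']).reshape(3,3)
for z in (.01,.02,.03,.04,.05,.06): print(z,proj(s,[.6145,-.342,z]))
cv2.imwrite('pics/w4c.png',cv2.resize(w['image'][190:330,100:300],None,fx=4,fy=4,interpolation=cv2.INTER_CUBIC))
E
```

```text
-0.334 [ 0.62027388 -0.334       0.0497338 ]
-0.342 [ 0.6161542  -0.342       0.05759248]
-0.35 [ 0.61203452 -0.35        0.06545117]
0.01 (np.float64(326.7314635911714), np.float64(298.5984127611242))
0.02 (np.float64(326.87174730993434), np.float64(295.72212308370666))
0.03 (np.float64(327.0133938751254), np.float64(292.81789045504803))
0.04 (np.float64(327.1564232436199), np.float64(289.8853056918558))
0.05 (np.float64(327.300855763856), np.float64(286.9239515824689))
0.06 (np.float64(327.4467121854862), np.float64(283.9334026889863))
```

View pics/w4c.png

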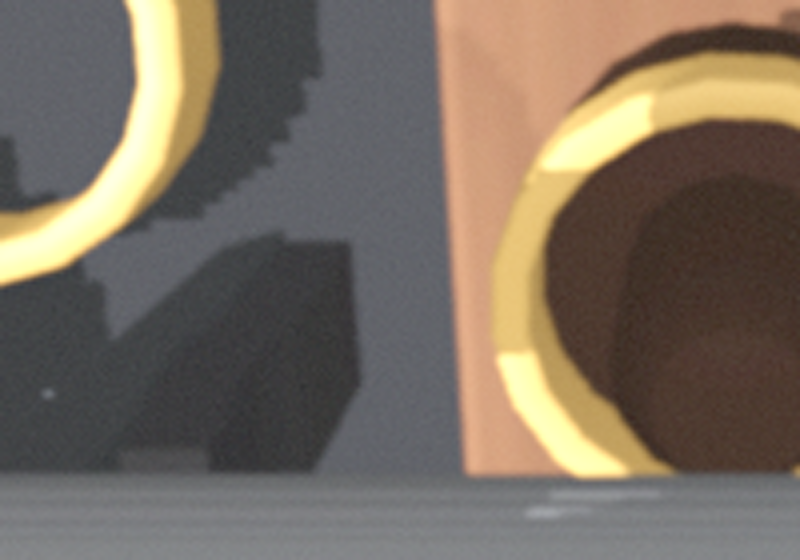

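Both views agree that the fingertips stand about 20 mm above the reported TCP. In the side crop the near tip at (432,338) gives z≈0.055 with the TCP at 0.0345. So I aim for TCP z≈0.012, which puts the tips at about 0.032, still above the 18 mm board.

Request:
drive_tool(
  deltas=[0,0.006,0,0,1,0,0.011,0,0,1,0,0.015,0,0,1,0,0.019,0,0,1,0,0.022,0,0,1,0,0.022,0,0,1],
)

```text
time_s: 4.95
position: [0.6148, -0.2905, 0.0132]
tcp_rot: [[0.022, -0.001, 1.0], [-1.0, 0.001, 0.022], [-0.001, -1.0, -0.001]]
force: [-1.3, -0.3, 0.5]
grip_width: 0.088
```

```bash
python3 - <<'E'
from h import *
w=shot('wrist','w5');print(w['state']['grip_width'],w['state']['position'],w['state']['force'])
E
```

```text
0.087991852231016 [ 0.61482205 -0.29048971  0.01315533] [-1.27679763 -0.31826502  0.52742369]
```

View pics/w5.png

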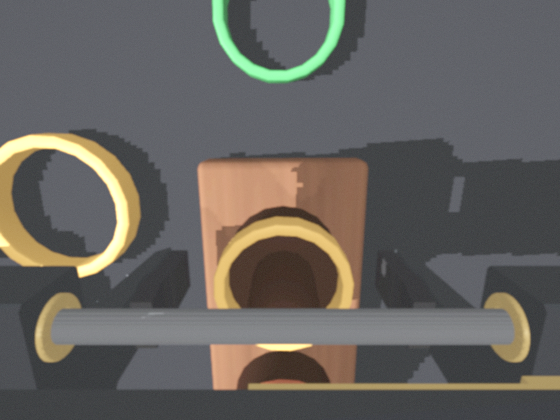

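```bash
python3 - <<'E'
from h import *
w=load('w5')
hsv=cv2.cvtColor(w['image'],cv2.COLOR_BGR2HSV)
m=np.zeros(hsv.shape[:2],np.uint8);x0,y0,x1,y1=(205,200,365,309)
m[y0:y1,x0:x1]=cv2.inRange(hsv[y0:y1,x0:x1],(17,50,110),(35,255,255))
m[345:352,270:296]=cv2.inRange(hsv[345:352,270:296],(17,50,110),(35,255,255))
e=cv2.fitEllipse(cv2.convexHull(cv2.findNonZero(m)));print(e)
for z in(.054,.048):
    c=plane(w,*e[0],z);print(c,np.linalg.norm(plane(w,e[0][0]-e[1][0]/2,e[0][1],z)-c)*2)
E
```

```text
((283.1295166015625, 283.5779113769531), (135.68116760253906, 139.6059112548828), 95.10175323486328)
[ 0.61734154 -0.29110625  0.054     ] 0.05697446577646408
[ 0.61413793 -0.29118947  0.048     ] 0.05963649450844149
```

Request:
drive_tool(
  deltas=[0,0.001,0.001,0,0.6,0,0.001,0.001,0,0.45,0,0.001,0.001,0,0.3,0,0.001,0.001,0,-1,0,0.001,0.001,0,-1,0,0.001,0.001,0,-1,0,0.001,0.001,0,-1],
  newtons=25,
)

```text
time_s: 5.7
position: [0.6161, -0.2906, 0.0128]
tcp_rot: [[0.022, 0.0, 1.0], [-1.0, -0.0, 0.022], [0.0, -1.0, 0.0]]
force: [-0.3, -0.8, 0.4]
grip_width: 0.0588
```

Request:
drive_tool(
  deltas=[0,-0.01,0,0,-1,0,-0.025,0,0,-1,0,-0.045,0,0,-1,0,-0.07,0,0,-1,0,-0.1,0,0,-1,0,-0.13,0,0,-1,0,-0.16,0,0,-1,0,-0.19,0,0,-1,0,-0.2,0,0,-1,0,-0.2,0,0,-1],
)

```text
time_s: 6.7
position: [0.6163, -0.2908, 0.2145]
tcp_rot: [[0.022, 0.003, 1.0], [-1.0, -0.002, 0.022], [0.002, -1.0, 0.003]]
force: [-0.4, 0.2, -2.6]
grip_width: 0.0586
```

```bash
python3 - <<'E'
from h import *
w=shot('wrist','w6');print(w['state']['grip_width'],w['state']['position'],w['state']['force'])
t=shot('top','t6')
E
```

```text
0.058592882265671976 [ 0.61634659 -0.29080985  0.21454893] [-0.4084444   0.214442   -2.59856317]
```

View pics/w6.png

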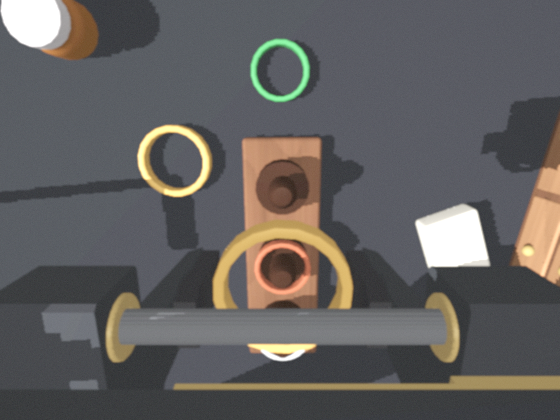

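View pics/t6.png

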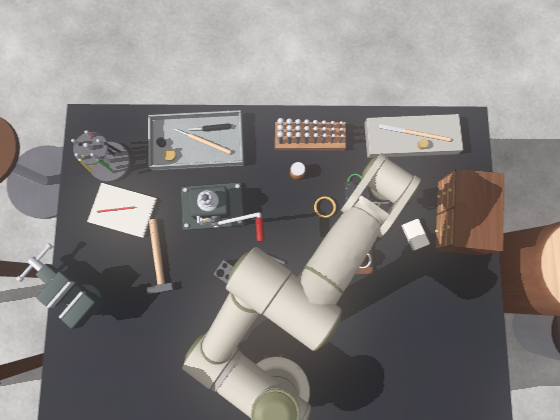

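The bangle is held level at (283,290) in the wrist view, its post is empty, and copper and silver are undisturbed. Now I carry it toward the stretcher and stop short for a clear look at the jaws.

Request:
drive_tool(
  deltas=[-0.02,-0.02,0,-0.02,-1,-0.06,-0.035,-0.005,-0.04,-1,-0.105,-0.035,-0.008,-0.07,-1,-0.15,-0.035,-0.01,-0.07,-1,-0.2,-0.035,-0.015,-0.07,-1,-0.25,-0.035,-0.018,-0.07,-1,-0.3,-0.035,-0.02,-0.07,-1,-0.35,-0.035,-0.025,-0.07,-1,-0.4,-0.035,-0.028,-0.07,-1,-0.45,-0.035,-0.03,-0.07,-1,-0.49,-0.035,-0.03,-0.07,-1,-0.515,-0.035,-0.03,-0.07,-1],
)

```text
time_s: 8.0
position: [0.5736, 0.2265, 0.2458]
tcp_rot: [[0.094, -0.003, 0.996], [-0.996, -0.0, 0.094], [-0.0, -1.0, -0.003]]
force: [0.0, -0.2, -0.2]
grip_width: 0.059
```

Request:
drive_tool(
  deltas=[0,0,0,0,-1,0,0,0,0,-1],
)

```text
time_s: 8.2
position: [0.5744, 0.2233, 0.2463]
tcp_rot: [[0.092, -0.002, 0.996], [-0.996, -0.001, 0.092], [0.001, -1.0, -0.002]]
force: [0.2, -0.6, -0.4]
grip_width: 0.0588
```

```bash
python3 - <<'E'
from h import *
w=shot('wrist','w7');print(w['state']['grip_width'],w['state']['position'],w['state']['force'])
t=shot('side','s7')
E
```

```text
0.05875370729618124 [0.57443991 0.22329763 0.2462866 ] [ 0.17107991 -0.60282996 -0.43400997]
```

View pics/w7.png

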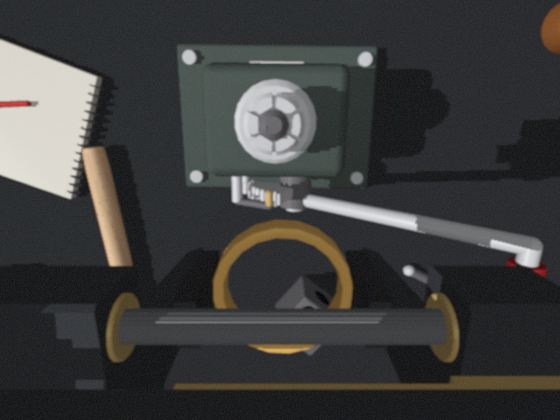

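```bash
python3 - <<'E'
from h import *
w=load('w7');t=load('top0')
g=cv2.cvtColor(w['image'],cv2.COLOR_BGR2GRAY)
cv2.imwrite('pics/w7c.png',cv2.resize(w['image'][60:210,170:390],None,fx=3.6,fy=3.6,interpolation=cv2.INTER_CUBIC))
cv2.imwrite('pics/t0c.png',cv2.resize(t['image'][175:240,170:280],None,fx=7,fy=7,interpolation=cv2.INTER_CUBIC))
m=cv2.inRange(g,105,255);n,l,st,ce=cv2.connectedComponentsWithStats(m);i=l[121,245]
print(st[i]);ys,xs=np.where(l==i);e=cv2.fitEllipse(cv2.convexHull(np.column_stack([xs,ys]).astype(np.float32)));print('shoulder',e)
for z in(.143,.139):
    c=plane(w,*e[0],z);print(z,c,2*np.linalg.norm(plane(w,e[0][0]-e[1][0]/2,e[0][1],z)-c))
print('pin',plane(w,273.5,124.5,.173))
hsv=cv2.cvtColor(w['image'],cv2.COLOR_BGR2HSV)
m=np.zeros(hsv.shape[:2],np.uint8);x0,y0,x1,y1=(205,210,365,309)
m[y0:y1,x0:x1]=cv2.inRange(hsv[y0:y1,x0:x1],(10,100,60),(35,255,255))
m[343:356,255:312]=cv2.inRange(hsv[343:356,255:312],(10,100,60),(35,255,255))
e=cv2.fitEllipse(cv2.convexHull(cv2.findNonZero(m)));print('ring',e)
z0=w['state']['position'][2]
for dz in(.035,.041): 
    c=plane(w,*e[0],z0+dz);print(c,c-w['state']['position'],2*np.linalg.norm(plane(w,e[0][0]-e[1][0]/2,e[0][1],z0+dz)-c))
E
```

```text
[ 233   78   83   86 5075]
shoulder ((273.9562072753906, 120.73196411132812), (81.95452880859375, 85.52745056152344), 176.2732391357422)
0.143 [0.63933665 0.23528463 0.143     ] 0.06376734771887446
0.139 [0.63924573 0.23536794 0.139     ] 0.06470364561665314
pin [0.63746662 0.23476013 0.173     ]
ring ((282.1836853027344, 286.5079040527344), (134.56723022460938, 140.46649169921875), 88.02454376220703)
[0.57246814 0.22279918 0.2812866 ] [-0.00197177 -0.00049846  0.035     ] 0.05921991154882014
[0.57573617 0.22310386 0.2872866 ] [ 0.00129626 -0.00019378  0.041     ] 0.05657097663529465
```

View pics/w7c.png

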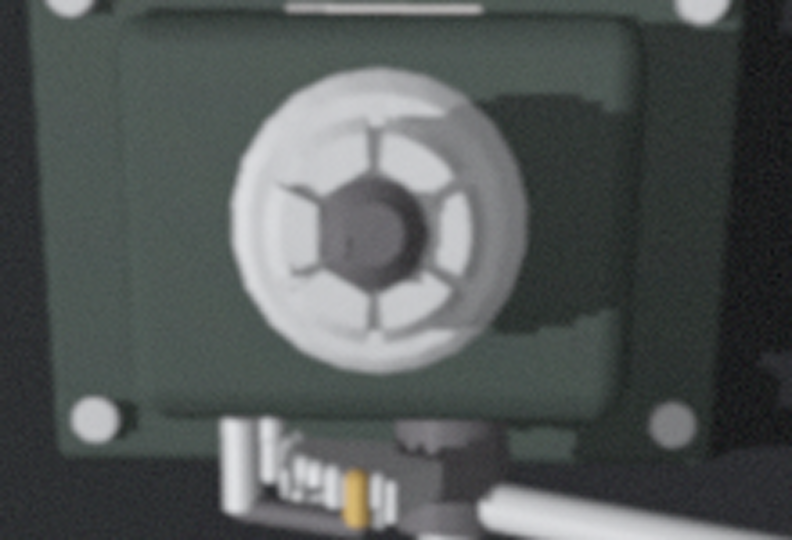

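View pics/t0c.png

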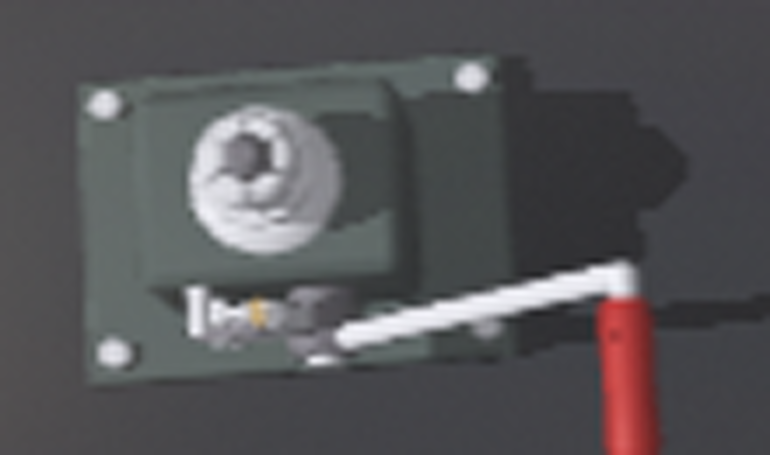

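```bash
python3 - <<'E'
from h import *
s=load('side0');
cv2.imwrite('pics/s0c.png',cv2.resize(s['image'][145:225,220:320],None,fx=7,fy=7,interpolation=cv2.INTER_CUBIC))
P=[.639,.235]
d=np.array([.941,-.339,-.018]) # cam right
d=np.array([.941,-.339,0])/np.hypot(.941,.339)
for r,z in((.028,.143),(.028,.135),(.0225,.165),(.032,.143),(.032,.135),(.011,.173),(.024,.12)):
    q=[np.round((np.array(proj(s,np.array([*P,z])+sg*r*d))-[220,145])*7,0) for sg in(-1,1)];print(r,z,q)
E
```

```text
0.028 0.143 [array([272., 146.]), array([379., 144.])]
0.028 0.135 [array([273., 160.]), array([380., 158.])]
0.0225 0.165 [array([281., 107.]), array([367., 106.])]
0.032 0.143 [array([264., 146.]), array([387., 144.])]
0.032 0.135 [array([265., 160.]), array([387., 158.])]
0.011 0.173 [array([302.,  92.]), array([345.,  92.])]
0.024 0.12 [array([282., 186.]), array([373., 184.])]
```

View pics/s0c.png

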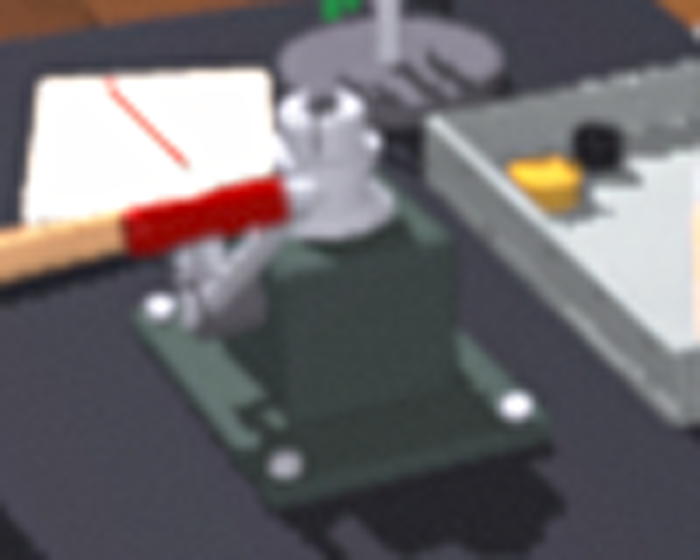

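View pics/s7.png

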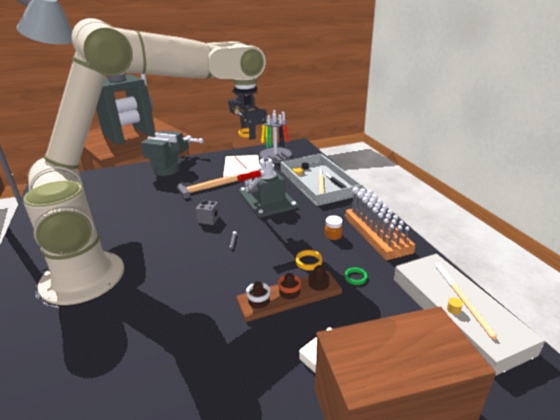

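The side crop resolves the odd disc size. The wide disc at crop (345,215) is a base flange down on the housing, and the 56 mm shoulder sits above it at about (325,145). I'll triangulate the mandrel axis from three views.

```bash
python3 - <<'E'
from h import *
w=load('w7');t=load('top0');s=load('side0')
for z in(.107,.113): print('flange w',plane(w,273.96,120.73,z))
for z in(.107,.113): print('flange t',plane(t,170+266/7,175+180/7,z))
print('pin w',plane(w,273.5,124.5,.173),'crop pin',plane(w,170+373/3.6,60+235/3.6,.173))
print('jaws w',plane(w,170+372/3.6,60+226/3.6,.165))
print('pin t',plane(t,170+248/7,175+155/7,.173),'side',plane(s,220+325/7,145+100/7,.173))
print(tri([ray(w,273.5,125),ray(t,170+248/7,175+155/7),ray(s,220+325/7,145+100/7)]))
# dark pin top centroid
g=cv2.cvtColor(w['image'],cv2.COLOR_BGR2GRAY)
print(g[118:132,258:292:2])
E
```

```text
flange w [0.63852036 0.23603125 0.107     ]
flange w [0.6386567  0.23590634 0.113     ]
flange t [0.6336121  0.23356929 0.107     ]
flange t [0.63243432 0.23255698 0.113     ]
pin w [0.63746662 0.23476013 0.173     ] crop pin [0.63695105 0.23463886 0.173     ]
jaws w [0.63838276 0.23515028 0.165     ]
pin t [0.63243584 0.23116671 0.173     ] side [0.63662843 0.224754   0.173     ]
[0.63651829 0.2332562  0.16854483]
[[150 112 114 113 109 107 106 108 109 105  93  71  57  59  75 116 132]
 [148 111 116 112 114 109 108 106 105 109 104  81  58  53  65 108 135]
 [148 111 116 117 111 109 107 108 105 106 103  92  61  59  64 102 136]
 [152 116 117 117 107 108 109 108 107 105 106  98  64  56  60 100 133]
 [151 116 120 114 111 107 106 106 105 105 104 104  71  53  54  90 130]
 [153 117 117 119 109 109 106 110 105 104 108 104  74  57  56  79 128]
 [155 119 117 118 110 109 107 107 104 107 106 102  79  55  52  77 126]
 [155 116 116 119 107 108 107 106 105 106 107 104  75  53  55  74 124]
 [155 116 118 118 103 103 107 106 103 106 105 103  74  54  52  79 128]
 [151 115 122 115  97 103 106 107 106 105 106 102  74  49  58  83 126]
 [150 115 119 121 100 103 105 106 102 106 105 101  67  54  56  92 128]
 [148 113 119 117 103 103 107 106 109 103 106  98  64  57  58  98 136]
 [150 112 116 114  98 104 103 106 106 106 106  86  59  53  65 104 139]
 [152 117 118 114 100 103 105 106 106 108  97  72  57  52  74 116 140]]
```

Request:
drive_tool(
  deltas=[-0.003,0,0.03,0,-1,-0.006,0,0.058,0,-1,-0.006,0.02,0.065,0,-1,-0.006,0.05,0.065,0,-1,-0.006,0.075,0.065,0,-1,-0.006,0.085,0.065,0,-1,-0.006,0.085,0.065,0,-1,-0.006,0.085,0.065,0,-1],
)

```text
time_s: 9.1
position: [0.6396, 0.2351, 0.1642]
tcp_rot: [[0.091, 0.002, 0.996], [-0.996, 0.0, 0.091], [-0.0, -1.0, 0.002]]
force: [0.6, -0.2, -1.2]
grip_width: 0.0587
```

```bash
python3 - <<'E'
from h import *
w=shot('wrist','w8');print(w['state']['grip_width'],w['state']['position'],w['state']['force'])
s=shot('side','s8')
cv2.imwrite('pics/w8c.png',cv2.resize(w['image'][200:360,180:390],None,fx=3.7,fy=3.7,interpolation=cv2.INTER_CUBIC))
cv2.imwrite('pics/s8c.png',cv2.resize(s['image'][130:225,220:320],None,fx=6,fy=6,interpolation=cv2.INTER_CUBIC))
E
```

```text
0.05866527017814762 [0.63959864 0.23506855 0.16420431] [ 0.59103555 -0.22655629 -1.20750295]
```

View pics/w8c.png

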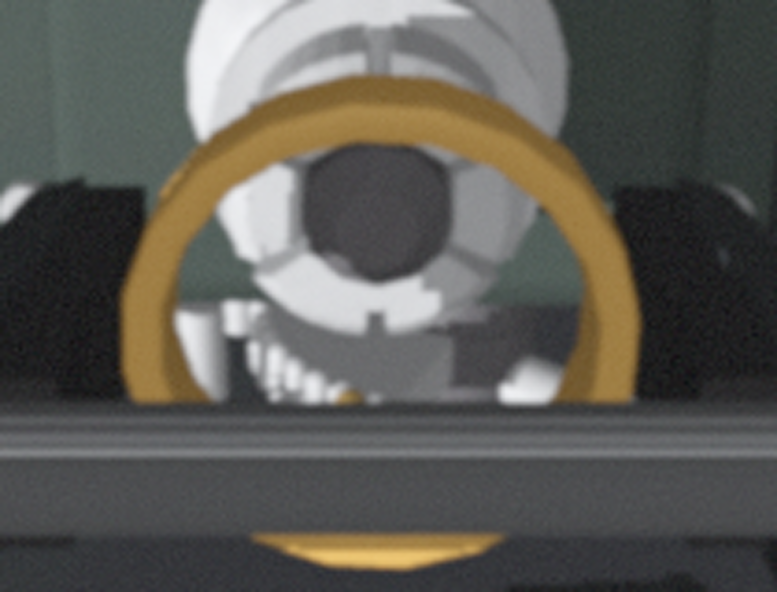

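View pics/s8c.png

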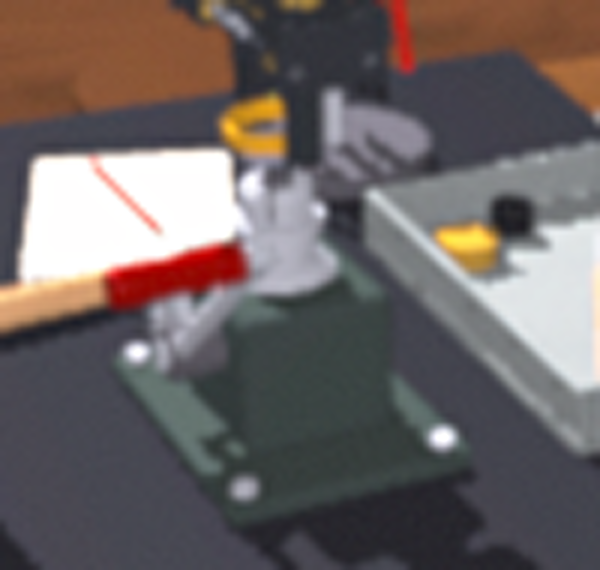

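```bash
python3 - <<'E'
from h import *
w=load('w8');p=w['state']['position']
print('pin',plane(w,180+377/3.7,200+211/3.7,.173)-p, 'jaws', plane(w,180+376/3.7,200+205/3.7,.165)-p)
hsv=cv2.cvtColor(w['image'],cv2.COLOR_BGR2HSV)
m=cv2.inRange(hsv,(8,100,50),(35,255,255));m[:215]=0;m[309:342]=0;m[:,:205]=0;m[:,360:]=0;m[300:309,240:320]=0;m[356:]=0
pts=cv2.findNonZero(m);h=cv2.convexHull(pts);e=cv2.fitEllipse(h);print(e)
for dz in(.029,.035,.041): print(plane(w,*e[0],p[2]+dz)-p)
E
```

```text
pin [ 0.00043113 -0.00015068  0.00879569] jaws [-0.00212686 -0.00022945  0.00079569]
((282.36376953125, 287.16094970703125), (132.87562561035156, 141.29238891601562), 87.25881958007812)
[-0.00567303 -0.0009382   0.029     ]
[-0.00242443 -0.00064011  0.035     ]
[ 0.00082416 -0.00034202  0.041     ]
```

The wrist crop shows the jaws and pin centred inside the bangle (pin at crop (377,211)), agreeing to about 1–2 mm. I lower it in stages, checking force.

Request:
drive_tool(
  deltas=[0,0.006,-0.001,0,-1,0,0.012,-0.001,0,-1,0,0.018,-0.001,0,-1,0,0.024,-0.001,0,-1,0,0.028,-0.001,0,-1,0,0.03,-0.001,0,-1,0,0.03,-0.001,0,-1],
)

```text
time_s: 9.9
position: [0.6379, 0.2355, 0.1324]
tcp_rot: [[0.092, -0.0, 0.996], [-0.996, -0.0, 0.092], [-0.0, -1.0, -0.0]]
force: [0.0, 0.4, -1.3]
grip_width: 0.0585
```

Request:
drive_tool(
  deltas=[0,0.004,0,0,-1,0,0.008,0,0,-1,0,0.012,0,0,-1,0,0.014,0,0,-1,0,0.015,0,0,-1,0,0.015,0,0,-1],
)

```text
time_s: 10.5
position: [0.638, 0.2354, 0.1177]
tcp_rot: [[0.092, -0.0, 0.996], [-0.996, -0.0, 0.092], [0.0, -1.0, -0.0]]
force: [0.2, -0.6, -1.3]
grip_width: 0.0587
```

```bash
python3 - <<'E'
from h import *
w=shot('wrist','w9');print(w['state']['grip_width'],w['state']['position'],w['state']['force'])
s=shot('side','s9')
cv2.imwrite('pics/w9c.png',cv2.resize(w['image'][200:360,180:390],None,fx=3.7,fy=3.7,interpolation=cv2.INTER_CUBIC))
cv2.imwrite('pics/s9c.png',cv2.resize(s['image'][130:225,220:320],None,fx=6,fy=6,interpolation=cv2.INTER_CUBIC))
E
```

```text
0.05865921343126252 [0.63797639 0.23542853 0.11765242] [ 0.16836277 -0.60353574 -1.33624339]
```

View pics/w9c.png

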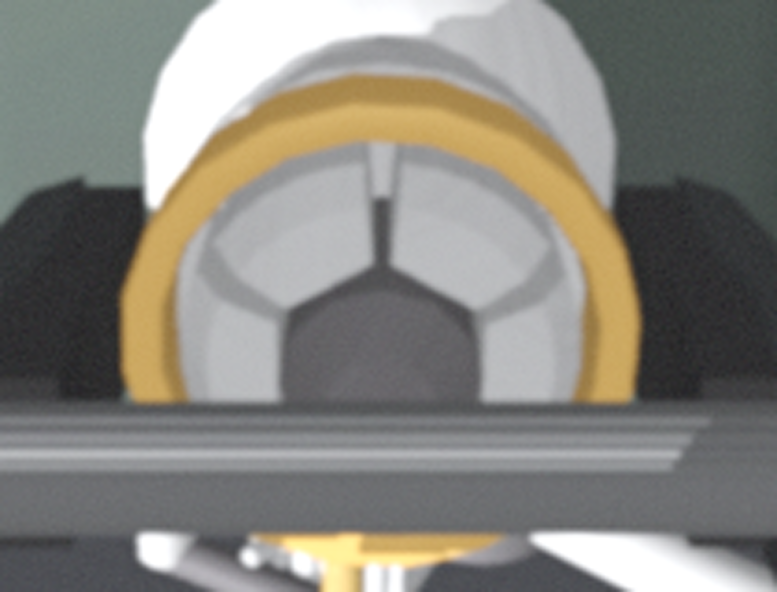

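View pics/s9c.png

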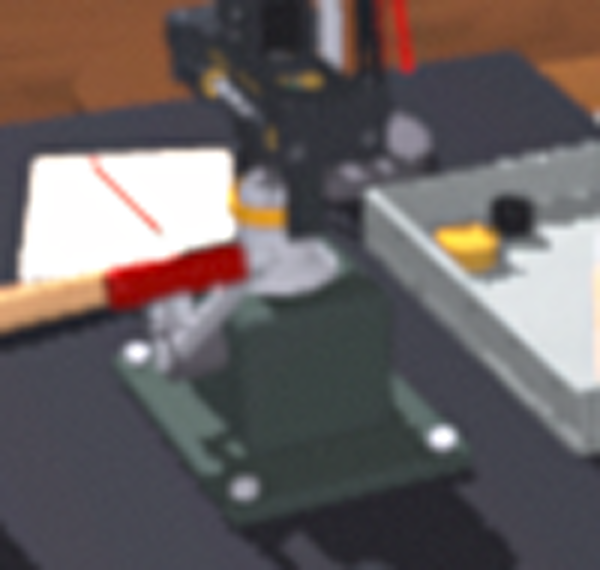

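The bangle is over the jaws with even gaps around them (wrist crop, left gap at x≈180, right gap at x≈580). Next I lower in 1 mm steps until it contacts the shoulder.

Request:
drive_tool(
  deltas=[0,0.001,0,0,-1,0,0.002,0,0,-1,0,0.003,0,0,-1,0,0.003,0,0,-1],
)

```text
time_s: 11.0
position: [0.6379, 0.2354, 0.1145]
tcp_rot: [[0.092, -0.0, 0.996], [-0.996, -0.0, 0.092], [0.0, -1.0, -0.0]]
force: [-0.1, 0.4, -0.7]
grip_width: 0.0592
```

Request:
drive_tool(
  deltas=[0,0.001,0,0,-1,0,0.001,0,0,-1],
)

```text
time_s: 11.2
position: [0.638, 0.2355, 0.1138]
tcp_rot: [[0.092, 0.0, 0.996], [-0.996, 0.0, 0.092], [-0.0, -1.0, 0.0]]
force: [-0.1, -0.5, 0.5]
grip_width: 0.0586
```

Request:
drive_tool(
  deltas=[0,0.001,0,0,-1,0,0.001,0,0,-1],
)

```text
time_s: 11.4
position: [0.6381, 0.2355, 0.1137]
tcp_rot: [[0.092, 0.001, 0.996], [-0.996, 0.0, 0.092], [0.0, -1.0, 0.001]]
force: [-2.9, -0.8, 5.9]
grip_width: 0.0588
```

Contact at 6 N with the bangle centre at z≈0.149, as expected when seated. Release, then lift clear straight up.

Request:
drive_tool(
  deltas=[0,0,0,0,0.45,0,0,0,0,0.55,0,0,0,0,0.7,0,0,0,0,0.7,0,-0.003,0,0,0.7,0,-0.01,0,0,0.7,0,-0.03,0,0,0.7,0,-0.06,0,0,0.7,0,-0.1,0,0,0.7,0,-0.13,0,0,0.7,0,-0.14,0,0,0.7,0,-0.14,0,0,0.7],
)

```text
time_s: 12.6
position: [0.6383, 0.2355, 0.2537]
tcp_rot: [[0.092, 0.002, 0.996], [-0.996, 0.0, 0.092], [-0.0, -1.0, 0.002]]
force: [-0.1, 0.2, -0.8]
grip_width: 0.075
```

```bash
python3 - <<'E'
from h import *
s=shot('side','s10');t=shot('top','t10');w=shot('wrist','w10');print(w['state']['position'],w['state']['force'])
a=cv2.resize(s['image'][130:225,220:320],(600,570),interpolation=cv2.INTER_CUBIC)
cv2.imwrite('pics/s10c.png',a)
E
```

```text
[0.6375575  0.23537384 0.25080412] [ 0.0524365   0.76908652 -0.96056396]
```

View pics/s10c.png

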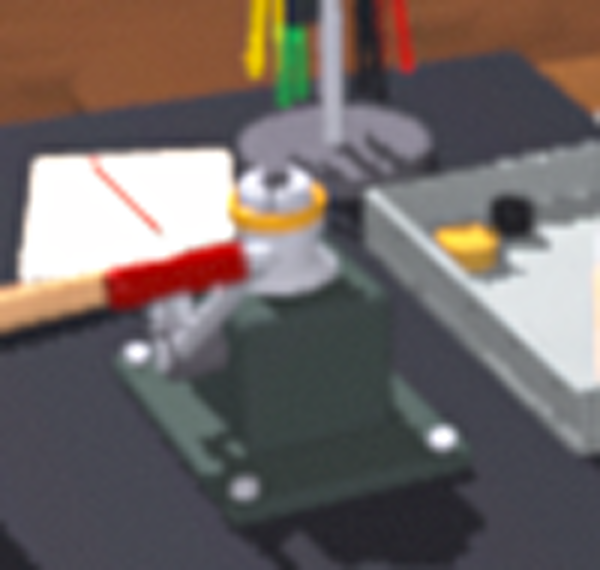

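View pics/w10.png

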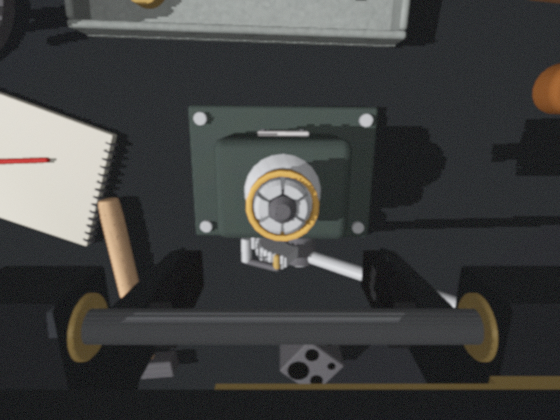

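The bangle lies flat on the shoulder in the side crop (ring at (278,212)) and sits concentric with the jaws in the wrist view (283,206). On to the lever: a wrist view of the grip first.

Request:
drive_tool(
  deltas=[0.02,-0.03,-0.02,0,1,0.05,-0.05,-0.05,0,1,0.08,-0.05,-0.08,0,1,0.11,-0.05,-0.11,0,1,0.14,-0.05,-0.14,0,1,0.165,-0.05,-0.165,0,1,0.165,-0.05,-0.165,0,1,0.165,-0.05,-0.165,0,1],
)

```text
time_s: 13.55
position: [0.4886, 0.0559, 0.302]
tcp_rot: [[0.091, -0.001, 0.996], [-0.996, 0.0, 0.091], [-0.001, -1.0, -0.001]]
force: [-0.4, 0.9, 0.9]
grip_width: 0.0878
```

```bash
python3 - <<'E'
from h import *
w=shot('wrist','w11');print(w['state']['position'],w['state']['force'],np.round(w['state']['tcp_rot'],3).tolist())
E
```

```text
[0.48860537 0.05587619 0.30200111] [-0.43469302  0.93298989  0.91634654] [[0.091, -0.001, 0.996], [-0.996, 0.0, 0.091], [-0.001, -1.0, -0.001]]
```

View pics/w11.png

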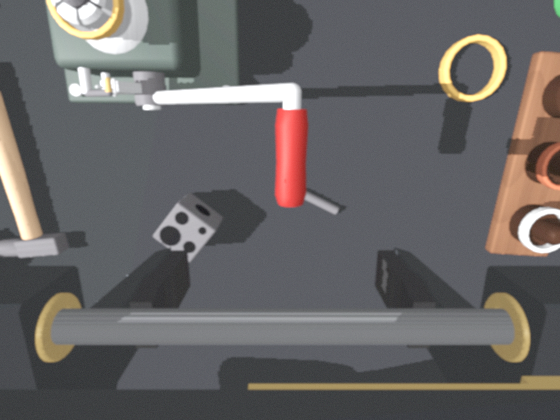

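```bash
python3 - <<'E'
from h import *
w=load('w11');hsv=cv2.cvtColor(w['image'],cv2.COLOR_BGR2HSV)
m=cv2.inRange(hsv,(170,120,50),(180,255,255))|cv2.inRange(hsv,(0,120,50),(6,255,255));m[:,:260]=0;m[:,320:]=0
n,l,st,ce=cv2.connectedComponentsWithStats(m);i=1+np.argmax(st[1:,4]);print(st[i])
r=cv2.minAreaRect(np.column_stack(np.where(l==i)[::-1]).astype(np.float32));print(r)
b=cv2.boxPoints(r);P=np.array([plane(w,*q,.204) for q in b]);print(P.round(4).tolist())
c=plane(w,*r[0],.204);print('centre',c,[np.linalg.norm(P[k]-P[k-1]).round(4) for k in(1,2)])
for z in(.19,.216):print(plane(w,*r[0],z))
R=np.array(w['state']['tcp_rot']).reshape(3,3);print('in tool',R.T@(c-w['state']['position']))
# row-wise axis
for y in range(112,204,15):
    xs=np.where(l[y]==i)[0];print(y,xs.min(),xs.max(),plane(w,(xs.min()+xs.max())/2,y,.204).round(4))
E
```

```text
[ 275  108   33  100 2776]
((291.0, 157.5), (99.0, 32.0), 90.0)
[[0.5631, 0.0678, 0.204], [0.5653, 0.0437, 0.204], [0.4881, 0.0351, 0.204], [0.4858, 0.0612, 0.204]]
centre [0.52710416 0.05209851 0.204     ] [np.float64(0.0242), np.float64(0.0776)]
[0.52540658 0.05158667 0.19      ]
[0.52855924 0.05253723 0.216     ]
in tool [0.00729906 0.09795484 0.03810798]
112 277 306 [0.5613 0.0551 0.204 ]
127 275 307 [0.5503 0.0544 0.204 ]
142 276 306 [0.539  0.0533 0.204 ]
157 276 305 [0.5275 0.0525 0.204 ]
172 276 305 [0.5156 0.0514 0.204 ]
187 275 305 [0.5035 0.0506 0.204 ]
202 277 302 [0.4911 0.0498 0.204 ]
```

Request:
drive_tool(
  deltas=[0.007,0,0.027,0,1,0.007,0.04,0.027,0,1,0.007,0.08,0.027,0,1,0.007,0.105,0.027,0,1,0.007,0.12,0.027,0,1,0.007,0.13,0.027,0,1,0.007,0.137,0.027,0,1,0.007,0.137,0.027,0,1],
)

```text
time_s: 14.4
position: [0.5163, 0.0519, 0.1651]
tcp_rot: [[0.092, -0.001, 0.996], [-0.996, 0.0, 0.092], [-0.0, -1.0, -0.001]]
force: [1.4, -0.4, 0.3]
grip_width: 0.088
```

```bash
python3 - <<'E'
from h import *
w=shot('wrist','w12');p=w['state']['position'];print(p,w['state']['force'])
R=np.array(w['state']['tcp_rot']).reshape(3,3)
hsv=cv2.cvtColor(w['image'],cv2.COLOR_BGR2HSV)
m=cv2.inRange(hsv,(170,120,50),(180,255,255))|cv2.inRange(hsv,(0,120,50),(6,255,255))
for y in range(200,305,15):
    xs=np.where(m[y])[0]
    if len(xs):print(y,xs.min(),xs.max(),(R.T@(plane(w,(xs.min()+xs.max())/2,y,.206)-p)).round(4))
E
```

```text
[0.51632833 0.05186833 0.16509821] [ 1.35660451 -0.4437913   0.34759852]
200 254 313 [ 0.0009 -0.0409  0.0387]
215 253 314 [ 0.0009 -0.0409  0.0325]
230 254 313 [ 0.0009 -0.0409  0.0263]
245 255 312 [ 0.0009 -0.0409  0.0198]
260 256 310 [ 0.0007 -0.0409  0.0132]
275 256 309 [ 0.0005 -0.0409  0.0064]
290 256 310 [ 0.0007 -0.0409 -0.0005]
```

View pics/w12.png

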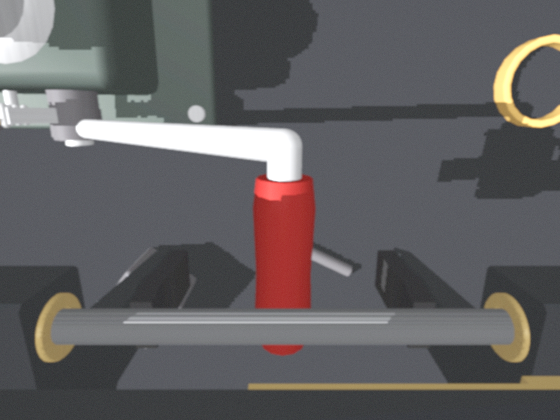

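The grip (284,250) is centred between the fingers within 1 mm and aligned with the pads. Closing gently.

Request:
drive_tool(
  deltas=[0.001,0,0,0,0.3,0.001,0,0,0,0,0.001,0,0,0,-0.2,0.001,0,0,0,-0.35,0.001,0,0,0,-1,0.001,0,0,0,-1,0.001,0,0,0,-1,0.001,0,0,0,-1],
  newtons=20,
)

```text
time_s: 15.25
position: [0.5164, 0.0505, 0.1657]
tcp_rot: [[0.092, -0.0, 0.996], [-0.996, -0.0, 0.092], [0.0, -1.0, -0.0]]
force: [0.8, 0.7, 0.2]
grip_width: 0.0263
```

```bash
python3 - <<'E'
import numpy as np
# circle path for grip: offsets from rest
r=.2;a0=np.radians(40)
for th in (.05,.1,.15,.2,.25,.3,.35,.4,.43,.45,.47,.5):
    print(th, 'toward -y(tool +x) %.4f  down %.4f'%(r*(np.cos(a0-th)-np.cos(a0)), r*(np.sin(a0)-np.sin(a0-th))))
E
```

```text
0.05 toward -y(tool +x) 0.0062  down 0.0078
0.1 toward -y(tool +x) 0.0121  down 0.0159
0.15 toward -y(tool +x) 0.0175  down 0.0243
0.2 toward -y(tool +x) 0.0225  down 0.0330
0.25 toward -y(tool +x) 0.0270  down 0.0419
0.3 toward -y(tool +x) 0.0311  down 0.0510
0.35 toward -y(tool +x) 0.0348  down 0.0603
0.4 toward -y(tool +x) 0.0380  down 0.0698
0.43 toward -y(tool +x) 0.0396  down 0.0756
0.45 toward -y(tool +x) 0.0407  down 0.0794
0.47 toward -y(tool +x) 0.0416  down 0.0833
0.5 toward -y(tool +x) 0.0429  down 0.0892
```

Request:
drive_tool(
  deltas=[0,0,0,0,-1,0,0,0,0,-1,0,0,0,0,-1],
  newtons=35,
)

```text
time_s: 15.55
position: [0.5163, 0.0515, 0.1658]
tcp_rot: [[0.092, -0.0, 0.996], [-0.996, 0.002, 0.092], [-0.002, -1.0, 0.0]]
force: [-0.5, 5.9, 0.9]
grip_width: 0.0224
```

```bash
python3 - <<'E'
from h import *
w=shot('wrist','w13');print(w['state']['position'],w['state']['force'],w['state']['grip_width'])
cv2.imwrite('pics/w13c.png',cv2.resize(w['image'][90:390,120:440],None,fx=2,fy=2,interpolation=cv2.INTER_CUBIC))
s=shot('side','s13');cv2.imwrite('pics/s13c.png',cv2.resize(s['image'][90:240,160:320],None,fx=4,fy=4,interpolation=cv2.INTER_CUBIC))
E
```

```text
[0.51630952 0.05150757 0.16575872] [-0.45625729  5.94498205  0.86454873] 0.022417377697482026
```

View pics/w13c.png

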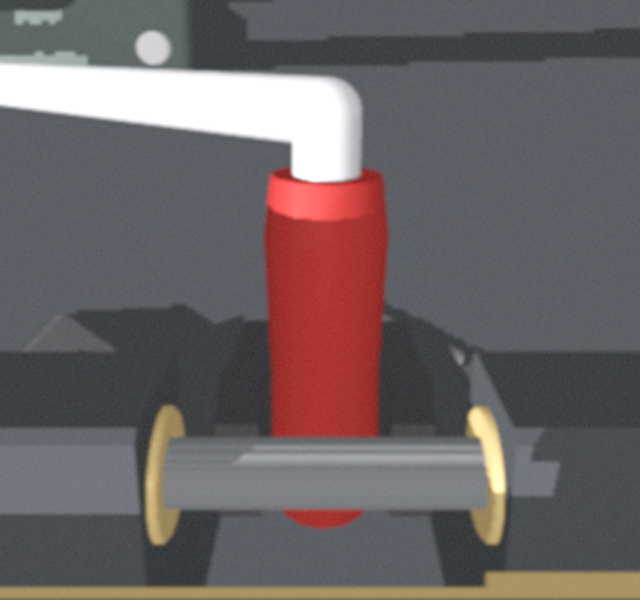

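View pics/s13c.png

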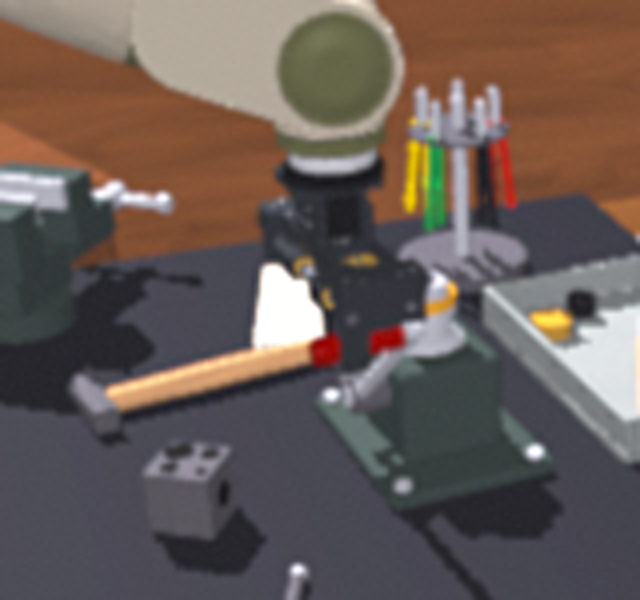

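The pads now hold the red grip (opening 22.4 mm, at wrist crop (325,400)). I bring the lever down along its arc to the first notch.

Request:
drive_tool(
  deltas=[0.004,0.005,0,0,-1,0.0075,0.0095,0,0,-1,0.011,0.0145,0,0,-1,0.0145,0.0195,0,0,-1,0.0175,0.0245,0,0,-1,0.0175,0.0245,0,0,-1],
  newtons=40,
)

```text
time_s: 16.25
position: [0.5176, 0.0344, 0.1411]
tcp_rot: [[0.091, -0.001, 0.996], [-0.996, 0.003, 0.091], [-0.003, -1.0, -0.001]]
force: [-2.1, 9.2, 4.2]
grip_width: 0.0222
```

```bash
python3 - <<'E'
from h import *
w=shot('wrist','w14');print(w['state']['position'],w['state']['force'],w['state']['grip_width'])
cv2.imwrite('pics/w14c.png',cv2.resize(w['image'][90:390,120:440],None,fx=2,fy=2,interpolation=cv2.INTER_CUBIC))
E
```

```text
[0.51759732 0.0344014  0.14109692] [-2.07639746  9.19236109  4.22693299] 0.022243798943178444
```

View pics/w14c.png

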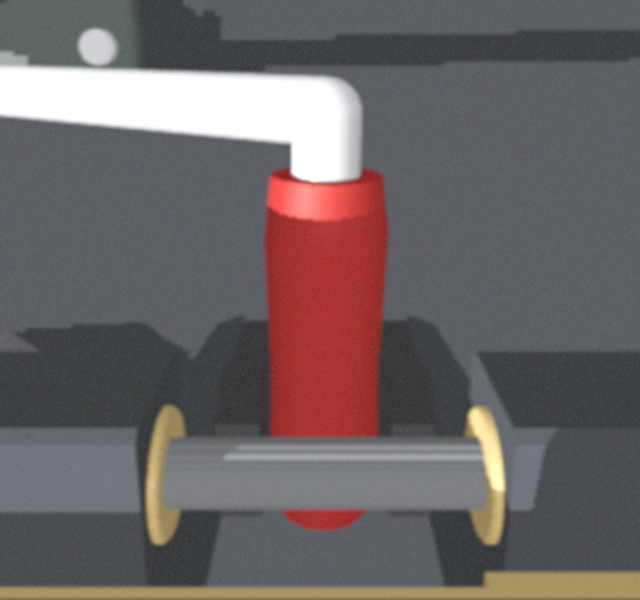

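No slip, and z dropped 24.7 mm, so θ≈0.15 (first click). On to the second.

Request:
drive_tool(
  deltas=[0.0025,0.005,0,0,-1,0.005,0.0105,0,0,-1,0.0077,0.016,0,0,-1,0.0102,0.0213,0,0,-1,0.0126,0.0265,0,0,-1,0.0126,0.0265,0,0,-1],
)

```text
time_s: 16.9
position: [0.5187, 0.0214, 0.1145]
tcp_rot: [[0.091, -0.001, 0.996], [-0.996, 0.002, 0.091], [-0.002, -1.0, -0.001]]
force: [-2.8, 5.9, 3.7]
grip_width: 0.0216
```

```bash
python3 - <<'E'
from h import *
w=shot('wrist','w15');print(w['state']['position'],w['state']['force'],w['state']['grip_width'])
for f in('w13','w14','w15'):
    w=load(f);hsv=cv2.cvtColor(w['image'],cv2.COLOR_BGR2HSV);m=cv2.inRange(hsv,(170,120,50),(180,255,255))|cv2.inRange(hsv,(0,120,50),(6,255,255))
    xs=np.where(m[230])[0];ys=np.where(m[:,283])[0];print(f,xs.min(),xs.max(),ys.min(),ys.max())
E
```

```text
[0.51867006 0.02141209 0.11452857] [-2.8278347   5.90681877  3.74150131] 0.02155300163810117
w13 253 311 182 353
w14 254 311 182 354
w15 253 311 182 357
```

Second click at θ≈0.30 (z dropped 51.3 mm, image position of the grip unchanged). Now the third.

Request:
drive_tool(
  deltas=[0.0022,0.0055,0,0,-1,0.0042,0.011,0,0,-1,0.006,0.017,0,0,-1,0.0078,0.0225,0,0,-1,0.0092,0.0282,0,0,-1,0.0092,0.0284,0,0,-1,0.0092,0.0284,0,0,-1],
)

```text
time_s: 17.65
position: [0.5195, 0.0121, 0.0866]
tcp_rot: [[0.091, -0.001, 0.996], [-0.996, 0.001, 0.091], [-0.002, -1.0, -0.001]]
force: [-5.2, 5.1, 7.1]
grip_width: 0.0219
```

```bash
python3 - <<'E'
from h import *
s=shot('side','s16');w=shot('wrist','w16');print(w['state']['position'],w['state']['force'],w['state']['grip_width'])
hsv=cv2.cvtColor(w['image'],cv2.COLOR_BGR2HSV);m=cv2.inRange(hsv,(170,120,50),(180,255,255))|cv2.inRange(hsv,(0,120,50),(6,255,255))
xs=np.where(m[230])[0];ys=np.where(m[:,283])[0];print(xs.min(),xs.max(),ys.min(),ys.max())
cv2.imwrite('pics/s16c.png',cv2.resize(s['image'][110:240,180:340],None,fx=4.5,fy=4.5,interpolation=cv2.INTER_CUBIC))
z=w['state']['position'][2]+ (.204-.1658);print('theta',np.radians(40)-np.arcsin((z-.075)/.2))
E
```

```text
[0.51951622 0.01213591 0.08669735] [-5.42588368  3.58326573  5.94881608] 0.02238768263417648
252 313 184 360
theta 0.445981501464441
```

View pics/s16c.png

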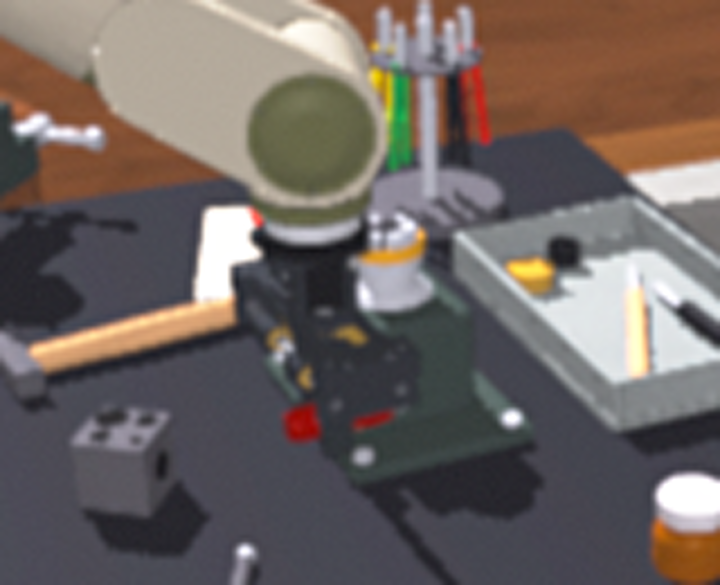

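View pics/w16.png

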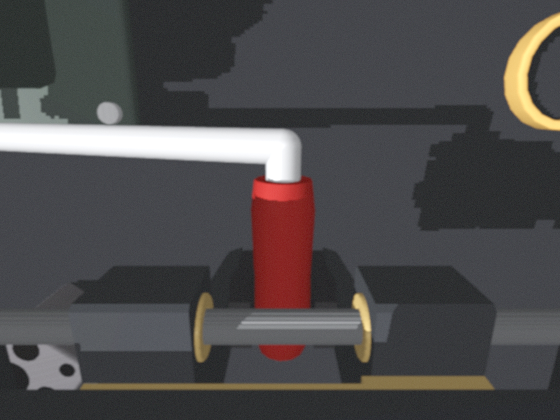

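```bash
python3 - <<'E'
from h import *
for f in('w12','w13','w14','w15','w16'):
    w=load(f);a=w['image'].astype(int);sat=a[...,2]-a[...,1]
    out=[]
    for y in(205,215,225,235,245):
        L=sat[y]; thr=L[270:295].mean()/2
        xs=np.where(L[230:340]>thr)[0]+230
        # subpixel
        l=xs.min();l=l-(L[l]-thr)/(L[l]-L[l-1]);r=xs.max();r=r+(L[r]-thr)/(L[r]-L[r+1]);out.append(round(r-l,1))
    # top edge of red
    C=sat[150:215,283];k=np.where(C>40)[0].min()+150
    print(f,out,k,np.round(w['state']['position'],4))
for f in ('side0','s13','s16'):
    s=load(f);o,R=campose(s)
    for th in((0,) if f!='s16' else (.40,.42,.45,.48)):
        c=np.radians(40);up=.2*(np.cos(c-th)-np.cos(c));z=.075+.2*np.sin(c-th)
        P=np.array([.527,.052,0])-.037*np.array([.996,.092,0])+up*np.array([.092,-.996,0]);P[2]=z
        print(f,th,np.round(proj(s,P),1))
    hsv=cv2.cvtColor(s['image'],cv2.COLOR_BGR2HSV);m=cv2.inRange(hsv,(170,120,50),(180,255,255))|cv2.inRange(hsv,(0,120,50),(5,255,255));m[:140]=0;m[230:]=0;m[:,:200]=0
    n,l,st,ce=cv2.connectedComponentsWithStats(m)
    for i in range(1,n):
        if st[i,4]>5 and 205<ce[i][0]<290: print(st[i],ce[i].round(1))
cv2.imwrite('pics/s16d.png',cv2.resize(load('s16')['image'][185:225,230:290],None,fx=12,fy=12,interpolation=cv2.INTER_CUBIC))
E
```

```text
w12 [np.float64(61.3), np.float64(61.1), np.float64(59.8), np.float64(58.5), np.float64(57.6)] 182 [0.5163 0.0519 0.1651]
w13 [np.float64(61.3), np.float64(60.6), np.float64(59.4), np.float64(58.1), np.float64(57.3)] 181 [0.5163 0.0515 0.1658]
w14 [np.float64(60.8), np.float64(60.5), np.float64(59.2), np.float64(57.9), np.float64(56.6)] 181 [0.5176 0.0344 0.1411]
w15 [np.float64(61.1), np.float64(61.0), np.float64(59.6), np.float64(58.5), np.float64(57.2)] 182 [0.5187 0.0214 0.1145]
w16 [np.float64(62.3), np.float64(62.7), np.float64(61.6), np.float64(60.3), np.float64(59.0)] 183 [0.5195 0.0121 0.0867]
side0 0 [238.2 178.5]
[286 140   4   2   7] [287.3 140.4]
[238 170  23  12 156] [248.7 175.6]
s13 0 [238.2 178.5]
[286 140   4   2   7] [287.3 140.4]
[252 171   9   8  50] [256.  174.3]
[238 173   8   9  57] [241.4 177.3]
s16 0.4 [243.9 203.6]
s16 0.42 [244.2 204.9]
s16 0.45 [244.5 206.7]
s16 0.48 [244.7 208.5]
[286 140   4   2   7] [287.3 140.4]
[243 200   9   8  60] [246.7 203.7]
[258 201   9   4  23] [262.3 202.7]
```

View pics/s16d.png

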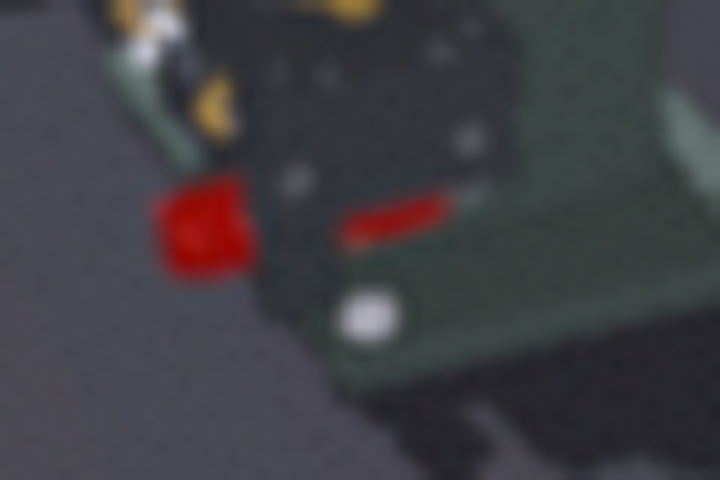

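The lever lags the gripper slightly. The grip's image width grew by 3%, and the side view shows the bar end moved 26.4 px, which corresponds to θ≈0.42. So the bar slipped about 4 mm in the pads. I tighten the grip and creep on.

Request:
drive_tool(
  deltas=[0,0,0,0,-1,0,0,0,0,-1,0.0005,0.001,0,0,-1,0.0008,0.002,0,0,-1,0.001,0.003,0,0,-1,0.001,0.003,0,0,-1],
  newtons=60,
)

```text
time_s: 18.35
position: [0.5196, 0.0115, 0.0841]
tcp_rot: [[0.091, -0.001, 0.996], [-0.996, 0.002, 0.091], [-0.002, -1.0, -0.001]]
force: [-6.8, 5.9, 10.9]
grip_width: 0.0214
```

```bash
cat > m.py <<'E'
from h import *
import sys
n=sys.argv[1]
s=shot('side','s'+n);w=shot('wrist','w'+n);print(w['state']['time_s'],w['state']['position'].round(4),w['state']['force'].round(1),w['state']['grip_width'])
a=w['image'].astype(int);sat=a[...,2]-a[...,1];out=[]
for y in(205,215,225,235,245):
    L=sat[y]; thr=L[270:295].mean()/2
    xs=np.where(L[230:340]>thr)[0]+230
    l=xs.min();l=l-(L[l]-thr)/(L[l]-L[l-1]);r=xs.max();r=r+(L[r]-thr)/(L[r]-L[r+1]);out.append(round(r-l,1))
print(np.array(out),'mean',np.mean(out))
hsv=cv2.cvtColor(s['image'],cv2.COLOR_BGR2HSV);m=cv2.inRange(hsv,(170,120,50),(180,255,255))|cv2.inRange(hsv,(0,120,50),(5,255,255));m[:140]=0;m[230:]=0;m[:,:200]=0
k,l,st,ce=cv2.connectedComponentsWithStats(m)
for i in range(1,k):
    if st[i,4]>15: print(st[i],ce[i].round(1))
E
python3 m.py 17
```

```text
18.4 [0.5196 0.0115 0.0841] [-6.1  5.1 10.7] 0.02171702211118538
[62.4 62.9 61.6 60.3 59. ] mean 61.239999999999995
[243 200   9   9  61] [247.  204.5]
[259 202   8   4  23] [262.7 203.7]
```

Request:
drive_tool(
  deltas=[0.0004,0.001,0,0,-1,0.0006,0.002,0,0,-1,0.0008,0.003,0,0,-1,0.0008,0.003,0,0,-1],
)

```text
time_s: 18.85
position: [0.5197, 0.0109, 0.0814]
tcp_rot: [[0.091, -0.001, 0.996], [-0.996, 0.002, 0.091], [-0.002, -1.0, -0.001]]
force: [-7.7, 6.5, 14.8]
grip_width: 0.0214
```

```bash
python3 m.py 18
```

```text
18.9 [0.5197 0.0109 0.0815] [-8.2  7.2 14.6] 0.02124726247615935
[62.4 63.  61.8 60.5 59.1] mean 61.36
[243 201   9   9  62] [247.1 205.3]
[259 203   8   4  21] [262.5 204.6]
```

```bash
python3 - <<'E'
from h import *
t=shot('top','t18')
cv2.imwrite('pics/t18c.png',cv2.resize(t['image'][160:260,170:300],None,fx=6,fy=6,interpolation=cv2.INTER_CUBIC))
w=load('w18');cv2.imwrite('pics/w18c.png',cv2.resize(w['image'][0:380,0:560],None,fx=1.4,fy=1.4))
E
```

```text
(no output)
```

View pics/t18c.png

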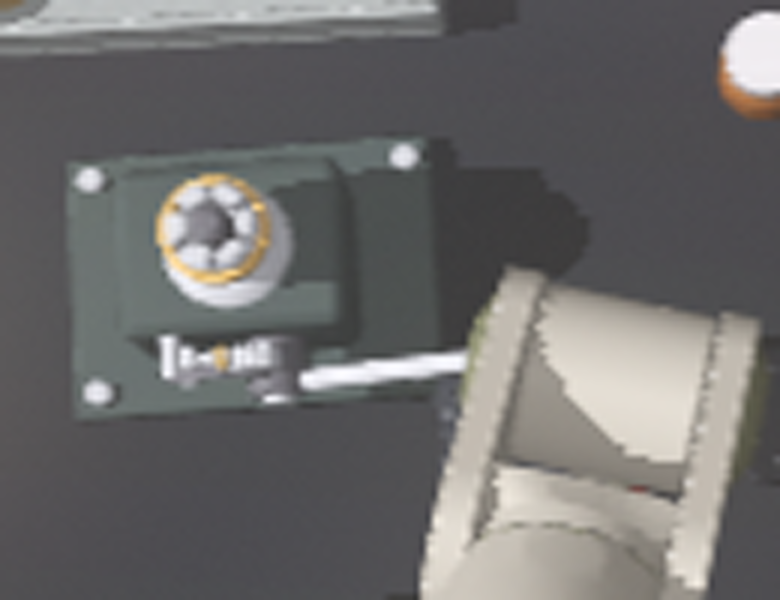

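View pics/w18c.png

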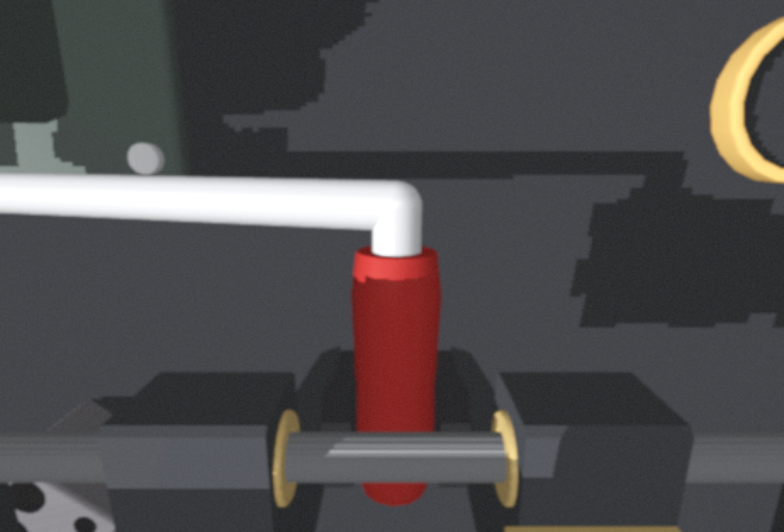

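Request:
drive_tool(
  deltas=[0.0003,0.001,0,0,-1,0.0005,0.002,0,0,-1,0.0007,0.0028,0,0,-1,0.0007,0.0028,0,0,-1],
)

```text
time_s: 19.4
position: [0.5198, 0.0104, 0.0789]
tcp_rot: [[0.091, -0.001, 0.996], [-0.996, 0.003, 0.091], [-0.003, -1.0, -0.001]]
force: [-9.3, 9.2, 18.7]
grip_width: 0.0215
```

```bash
python3 m.py 19
```

```text
19.45 [0.5198 0.0104 0.079 ] [-9.3  8.8 17.9] 0.021380390303611243
[62.5 63.1 61.8 60.6 59.2] mean 61.44
[243 202   9   9  60] [247.2 206.1]
[259 204   9   4  22] [262.7 205.4]
```

Request:
drive_tool(
  deltas=[0,0,0,0,-1,0,0,0,0,-1,0,0,0,0,-1,0,0,0,0,-1,0,0,0,0,-1,0,0,0,0,-1,0,0,0,0,-1,0,0,0,0,-1,0,0,0,0,-1,0,0,0,0,-1],
)

```text
time_s: 20.5
position: [0.5198, 0.0104, 0.079]
tcp_rot: [[0.091, -0.001, 0.996], [-0.996, 0.003, 0.091], [-0.003, -1.0, -0.0]]
force: [-8.4, 8.2, 18.7]
grip_width: 0.0212
```

```bash
python3 m.py 20; python3 - <<'E'
from h import *
a=load('s13')['image'];b=load('s20')['image']
print('s0 vs now diff pixels stand area:',(np.abs(load('side0')['image'][240:340,230:380].astype(int)-b[240:340,230:380]).max(2)>50).sum())
cv2.imwrite('pics/s20c.png',cv2.resize(b[110:330,180:400],None,fx=2.7,fy=2.7,interpolation=cv2.INTER_CUBIC))
E
```

```text
20.55 [0.5198 0.0104 0.079 ] [-9.6  7.8 17. ] 0.02160364563435047
[62.5 63.  61.9 60.6 59.3] mean 61.46
[243 202   9   9  61] [247.1 206. ]
[259 204   9   4  20] [262.7 205.2]
s0 vs now diff pixels stand area: 683
```

View pics/s20c.png

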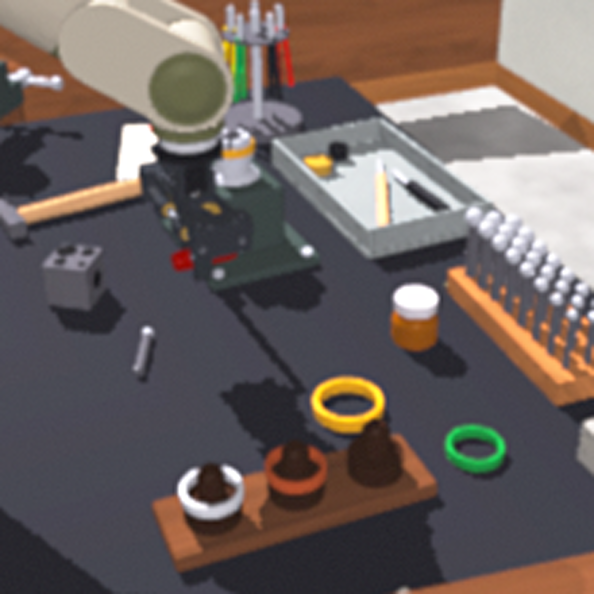

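The hold was steady for a second: no creep, load about 18 N, θ≈0.46 (third click, well short of 0.60). The bangle is still seated and everything else is where it was. Handing in.

```bash
python3 -c "
from bench import finish_job;print(finish_job())"
```

```text
the job is handed in; nothing more can be done
None
```

The brass bangle is seated flat on the stretcher's shoulder, and I handed the job in at about 20.6 s with the lever held down at the third click.

- **Picking the bangle:** I took the smaller yellow ring on the end post. My first grasp missed: the fingers closed on that post above the ring. Two camera views showed the fingertips about 20 mm above the reported TCP, not the stated 17 mm ahead of it. I corrected for that and the second grasp held.
- **Seating:** The bangle went over the jaws with no contact force until it met the shoulder at about 6 N, with its centre at z ≈ 0.149 m. I then let go, and pictures showed it flat and concentric.
- **Lever:** I pinched the red grip and brought it down in three steps. During the third step the bar slipped about 4 mm in the pads, so I raised the grip to 60 N and crept on. Camera and arm readings give a lever angle of about 0.46 rad, where the third click is 0.45 and the fourth 0.60.
- **Last checks:** A one-second hold showed no creep at about 18 N of upward load. The other bangles and tools seen in the last side picture were where they started. That picture did not show the wax block, and I did not check it at the end.
- **Uncertain:** I did not feel the third click. The force kept rising instead of dipping into the notch, probably because the jaws had started to bite, so the count of three rests on the measured angle.

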